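Close up the tool well of a circuit-board mill

TASK

Put every drill-bit cassette down inside the tool well, then tilt the aluminium cover out of its blue bin and set it level and flush in the recess on the well's rim. Lock it with all the orange clamp keys: put each one's T-head down through a deck slot of its own until the flange lies on the deck and turn it a quarter turn, so that its bar stands square across the slot. Leave the mug and the roll of tape alone.

Things in the scene. Friction and masses are not known exactly. Their poses are not given: they have to be found in the camera images.
- well_floor (a point): centre of the tool well's inner floor (20 mm above the table). Fixed black and grey housing, 160 (its x) by 184 (its y) by 66 mm high, flat grey deck on top, rectangular well in the middle, 118 (x) by 88 mm (y) inside, 46 mm deep below the deck. z up; x and y along the housing's sides
- well_seat (a point): centre of the well's mouth at its rim: a steel ledge 8 mm wide all round, 60 mm above the table, at the foot of a 6 mm deep recess in the deck, 134 (x) by 104 mm (y). The cover lies in it, on the ledge, its top then flush with the deck (66 mm above the table). Axes as well_floor
- slot0 (a point): centre of a through slot in the deck, at the deck's top (66 mm above the table), x +40, y +64 mm from the housing's middle. 31 mm long along the housing's x, 14 mm wide, a yellow line beside it; deck 10 mm thick, hollow for 40 mm below. Slots 0 and 1 are on one side of the cover, 2 and 3 on the other. Axes as well_floor
- slot1 (a point): centre of a through slot in the deck, at the deck's top (66 mm above the table), x -40, y +64 mm from the housing's middle. 31 mm long along the housing's x, 14 mm wide, a yellow line beside it; deck 10 mm thick, hollow for 40 mm below. Slots 0 and 1 are on one side of the cover, 2 and 3 on the other. Axes as well_floor
- slot2 (a point): centre of a through slot in the deck, at the deck's top (66 mm above the table), x +40, y -64 mm from the housing's middle. 31 mm long along the housing's x, 14 mm wide, a yellow line beside it; deck 10 mm thick, hollow for 40 mm below. Slots 0 and 1 are on one side of the cover, 2 and 3 on the other. Axes as well_floor
- slot3 (a point): centre of a through slot in the deck, at the deck's top (66 mm above the table), x -40, y -64 mm from the housing's middle. 31 mm long along the housing's x, 14 mm wide, a yellow line beside it; deck 10 mm thick, hollow for 40 mm below. Slots 0 and 1 are on one side of the cover, 2 and 3 on the other. Axes as well_floor
- bin_mid (a point): centre of the inner floor of a fixed blue open bin, 112 (its x) by 118 mm (y), walls and floor 4 mm, inner length 104 mm; -x wall and side walls 62 mm high, +x wall 94 mm. The cover leans in it at about 40 degrees, lower edge at the -x wall, upper edge against the +x wall. z up
- cover_grip (a point): grip point on the cover's black bar. Cover: aluminium plate 130 (x) by 100 (y) by 6 mm, 250 g; bar on its top 12 mm thick (x), 40 long (y), 40 high, 22 mm off the plate's middle towards +x (the raised edge in the bin). Point is 24 mm above the plate's top, 16 mm below the bar's top. z: the plate's upward normal, 40 degrees from vertical in the bin
- cover_mid (a point): centre of the cover's underside, axes as cover_grip (which is at +22, 0, +30 mm from here). The cover fits the recess with 2 mm play on each side, either way round
- keyrack: fixed light wooden rack, 64 (its x) by 190 (its y) by 46 mm high, origin at the centre of its underside, with a channel 16 mm wide along its y. The keys hang in it by their flanges, T-heads along the channel, about 46 mm apart
- key0_grip (a point): grip point on clamp key 0 (may be absent), upright, 60 g. From the bottom: steel T-head 26 (x) by 9 (y) by 7 mm, round shank 8 mm across, 13 long, steel flange 40 mm across, 5 thick, orange bar 30 (x) by 10 (y) by 42 high. Point on the axis, 20 mm below the top, 27 above the flange's underside, 47 above the bottom. x along bar and T-head, z up
- key1_grip (a point): grip point on clamp key 1 (may be absent), upright, 60 g. From the bottom: steel T-head 26 (x) by 9 (y) by 7 mm, round shank 8 mm across, 13 long, steel flange 40 mm across, 5 thick, orange bar 30 (x) by 10 (y) by 42 high. Point on the axis, 20 mm below the top, 27 above the flange's underside, 47 above the bottom. x along bar and T-head, z up
- key2_grip (a point): grip point on clamp key 2 (may be absent), upright, 60 g. From the bottom: steel T-head 26 (x) by 9 (y) by 7 mm, round shank 8 mm across, 13 long, steel flange 40 mm across, 5 thick, orange bar 30 (x) by 10 (y) by 42 high. Point on the axis, 20 mm below the top, 27 above the flange's underside, 47 above the bottom. x along bar and T-head, z up
- key3_grip (a point): grip point on clamp key 3 (may be absent), upright, 60 g. From the bottom: steel T-head 26 (x) by 9 (y) by 7 mm, round shank 8 mm across, 13 long, steel flange 40 mm across, 5 thick, orange bar 30 (x) by 10 (y) by 42 high. Point on the axis, 20 mm below the top, 27 above the flange's underside, 47 above the bottom. x along bar and T-head, z up
- cassette0_mid (a point): centre of drill-bit cassette 0 (may be absent): closed box, blue below, white above, three coloured dots on top, 36 (x) by 28 (y) by 32 mm high (z), 90 g, on the table at the start; the point is 16 mm above its underside
- cassette1_mid (a point): centre of drill-bit cassette 1 (may be absent): closed box, blue below, white above, three coloured dots on top, 36 (x) by 28 (y) by 32 mm high (z), 90 g, on the table at the start; the point is 16 mm above its underside
- mug: red plastic mug, 76 mm across, 88 mm high, origin at the centre of its underside; a bystander
- tape: roll of paper tape lying flat, 100 mm across, 24 mm high, origin at the centre of its underside; a bystander

How it is judged (in metres and radians):
On the way, in this order (a step that is already met when the one before it is completed fails the run):
1. every cassette lies inside the well (x of cassette0_mid in the frame of well_floor between -0.06 and 0.06 m and y of cassette0_mid in the frame of well_floor between -0.045 and 0.045 m and z of each of cassette0_mid, cassette1_mid in the frame of well_floor below 0.026 m and x of cassette1_mid in the frame of well_floor between -0.06 and 0.06 m and y of cassette1_mid in the frame of well_floor between -0.045 and 0.045 m), for 0.2 s.
2. the cover lies seated, level and flush in the recess on the rim (horizontal distance between cover_mid and well_seat below 0.005 m and z of cover_mid in the frame of well_seat between -0.003 and 0.002 m and angle between cover_mid's own z axis and vertical below 0.025 rad and angle between the x axis of cover_mid and the x axis of well_seat, either way round below 0.06 rad), for 0.3 s.
At the end, for the whole second after the job is handed in: Every cassette inside the well, its centre less than 26 mm above the floor; cover on the ledge, centred within 5 mm, down within 2 mm, level within 1.4 deg; every key upright in a slot, flange on the deck (2.5 mm), turned at least 73 deg from the slot length (all of step 1 and all of step 2 and z of key0_grip in the frame of well_seat between 0.029 and 0.0355 m and angle between each of key0_grip, key1_grip, key2_grip, key3_grip's own z axis and vertical below 0.1 rad and angle between the x axis of each of key0_grip, key1_grip, key2_grip, key3_grip and the x axis of well_seat, either way round above 1.27 rad and (horizontal distance between key0_grip and slot0 below 0.009 m or horizontal distance between key0_grip and slot1 below 0.009 m or horizontal distance between key0_grip and slot2 below 0.009 m or horizontal distance between key0_grip and slot3 below 0.009 m) and z of key1_grip in the frame of well_seat between 0.029 and 0.0355 m and (horizontal distance between key1_grip and slot0 below 0.009 m or horizontal distance between key1_grip and slot1 below 0.009 m or horizontal distance between key1_grip and slot2 below 0.009 m or horizontal distance between key1_grip and slot3 below 0.009 m) and z of key2_grip in the frame of well_seat between 0.029 and 0.0355 m and (horizontal distance between key2_grip and slot0 below 0.009 m or horizontal distance between key2_grip and slot1 below 0.009 m or horizontal distance between key2_grip and slot2 below 0.009 m or horizontal distance between key2_grip and slot3 below 0.009 m) and z of key3_grip in the frame of well_seat between 0.029 and 0.0355 m and (horizontal distance between key3_grip and slot0 below 0.009 m or horizontal distance between key3_grip and slot1 below 0.009 m or horizontal distance between key3_grip and slot2 below 0.009 m or horizontal distance between key3_grip and slot3 below 0.009 m)); the robot touches nothing.
It fails at once if the mug is pushed aside by more than 30 mm (distance of mug from where it was at the start of the episode above 0.03 m).
It fails at once if the tape is pushed aside by more than 30 mm (distance of tape from where it was at the start of the episode above 0.03 m).
Of cassette0, cassette1 only 1 to 2 are there at a start; the rules pass over those that are not, and their reading is None.
Of key0, key1, key2, key3 only 3 to 4 are there at a start; the rules pass over those that are not, and their reading is None.
At some moment in a run one of cassette0, cassette1 may be knocked a few centimetres aside while the robot is not near it.
It also fails if it takes over 210 s, if anything falls off the work surface, if the arm or the gripper's body presses on something with over 40 N, if the wrist force passes 120 N, or if a joint passes its speed limit or range.

ROBOT

A 6-joint arm with a two-finger parallel gripper is mounted at the origin on the work surface. World frame = base frame: x ahead of the robot, y to its left, z up, the work surface at z = 0. Lengths are in mm, angles in rad, forces in N, time in s.
With the tool pointing down it reaches from about 275 to 1000 mm from the base axis. Payload 8.4 kg.
Tool frame: the origin (TCP) lies on the centre line of the jaws, within the pads' length; the fingertips stand 17 mm ahead of it and the grasp point (between the pads) lies 2 mm behind it (r.tcp_to_tips is the z of the fingertips in the tool frame, in mm); z points along the fingers, y is the direction in which the jaws open and shut (so a half turn about z gives the same grasp; the last joint's range is limited). The gripper opens to 85 mm and grips with 20 to 120 N. Pads are 22 mm wide; open, the fingers measure 114 mm over their backs; the gripper's body (76 mm by 85 mm) begins 54 mm behind the grasp point. The pads swing forward as they close: fully open they stand 13 mm farther back than shut.
Start: joints at [1.276, 0.353, 1.633, -0, 1.155, -0.002], TCP at [180.395, 598.403, 248.281] pointing down, gripper open.
Joint ranges: [-2.63, 2.63], [-0.92, 2.1], [0.06, 2.66], [-1.3, 4.44], [0, 2.69], [-3.02, 3.02]. Speed limits (rad/s): [2.22, 2.22, 2.79, 3.14, 3.14, 3.14].

INTERFACE

Orientations are given as [roll, pitch, yaw] about the fixed x, y, z axes, in that order (R = Rz(yaw) Ry(pitch) Rx(roll)).
In Python, from rig import r, cams, job gives the robot as it stands.
- The arm moves only by the tool drive_tool, never from a script. Its argument "deltas" is a list of rows, each a list of 4 numbers: the shift along the tool's x, y, z in cm, then the turn about the tool's z in rad. In form: [[x, y, z, roll], ...]. A call has 1 to 12 rows; each row shifts and turns the commanded pose from where the row before left it, along the tool's axes as they then stand; what a row does not reach is not made up. A row lasts 1/12 s, in which the tool goes at most 41.7 mm and 7.16 degrees, less where a joint would pass 70% of its speed; a pose out of reach is approached as far as the arm can. A call with a gripper value outside its range is refused whole. "jaw" is the closure, from 0 (fully open) to 1 (shut), set as the call begins (left out, the last holds). The fingers move at their own pace and stop on an object; "force" is the grip in N (left out, the last holds). Time passes only in rows, so rows that do not move let the fingers close. It gives the time, the measured TCP pose, the force and the opening at its end, in the units of the state.
- r.sense(): the state, without advancing time (a new reading comes with each control period).
- cams.grab_frame(name): name is "scene" or "top" or "wrist"; returns (picture, depth): 400x640x3 uint8, red, green, blue; 400x640 float32, mm along the optical axis (not along the pixel's ray), 0 where there is no reading.
- cams.camera_params(name): a dict with "fx", "fy", "cx", "cy" (pixels), "k1" (the pictures are not rectified: a ray, as slopes to the right and down, at radius r is drawn at 1 + k1 r^2 times it, then the intrinsics apply), "R" (3x3) and "t" (3): a world point X has camera coordinates R X + t. Camera axes: x right, y down, z forward; pixel columns grow to the right and rows downward; lengths in mm; the calibration is good to about 2 mm. A picture is of the moment at which its call begins: read the wrist's pose just before it. camera_params takes no time and is no camera call; for the wrist camera it gives the pose at the moment of the call.
- job.sign_off(): hands the job in, once; it reports no verdict.
The state is a dict: "clock": time; "qpos": joint angles; "qvel": joint speeds; "joint_efforts": joint torques, N m; "eef_pos": TCP position; "tcp_rot": TCP orientation; "contact_force": force on the tool from outside, world axes, zero at the start; "wrist_torque": the same for the moment, N m; "opening": opening from 0.0 (shut) to 1.0 (fully open).
Only numpy, scipy, OpenCV 4.12 (cv2) and the standard library are available. Lean on these libraries where they do the work, as an engineer would, in place of code of your own. Each camera call takes 0.05 s, during which the arm holds its last target. There are 200 camera calls.

## Working session

There is one attempt and no reset: what is moved stays moved. The work goes in short steps, Python scripts to look and compute and a tool call to move; the robot and the scene stay as the last step left them, time stands still between calls to the robot, and variables do not carry over. Pictures are saved under pics/ and viewed, about 12 in all and at most 16, crops included, and the job is handed in when it is done.

Besides the shell and the picture viewer there is one more tool, called after "Call:" as a command line: name --pt "numbers of a row" for each row, then --argument value for the rest. drive_tool: Moves the arm, as the interface text tells. Its arguments: {"type":"object","properties":{"deltas":{"type":"array"},"jaw":{"type":"number"},"force":{"type":"number"}},"required":["deltas"]}

```bash
ls; mkdir -p pics; python3 - <<'E'
from rig import r,cams,job
import cv2,numpy as np
print(r.sense())
for n in ("scene","top"):
    p,d=cams.grab_frame(n); np.savez(f"{n}0.npz",p=p,d=d,**{k:np.array(v) for k,v in cams.camera_params(n).items()})
    c=cams.camera_params(n); print(n,{k:(np.round(v,3).tolist()) for k,v in c.items()})
    cv2.imwrite(f"pics/{n}0.png",p[:,:,::-1])
E
```

```text
pics
{'clock': 0.0, 'qpos': array([ 1.27559440e+00,  3.53642238e-01,  1.63414533e+00, -3.52850142e-05,
        1.15520244e+00, -2.39522183e-03]), 'qvel': array([-1.14070515e-03,  1.57196014e-03,  1.63574507e-03, -6.71685866e-04,
        5.66935803e-05, -1.99403045e-04]), 'joint_efforts': array([-9.79115539e-04, -6.05280590e+01, -3.42049456e+01, -1.69276143e-05,
        9.43140651e-03, -5.24092616e-05]), 'eef_pos': array([180.27387213, 597.95655883, 247.56056826]), 'tcp_rot': array([-3.14019523e+00,  2.89144396e-05,  2.84880023e+00]), 'contact_force': array([-0.23404236, -0.16768649,  0.50258322]), 'wrist_torque': array([0.00535073, 0.02377137, 0.09009999]), 'opening': 1.001300952165961}
scene {'fx': 490.798, 'fy': 490.798, 'cx': 318.327, 'cy': 193.742, 'k1': -0.006, 'R': [[0.576, 0.818, -0.009], [0.688, -0.49, -0.535], [-0.442, 0.302, -0.845]], 't': [-320.559, -354.121, 1432.966]}
top {'fx': 441.865, 'fy': 441.865, 'cx': 324.855, 'cy': 201.203, 'k1': -0.029, 'R': [[0.004, -1.0, 0.006], [-0.975, -0.005, -0.223], [0.223, -0.005, -0.975]], 't': [6.198, 570.095, 1083.904]}
```

View pics/top0.png

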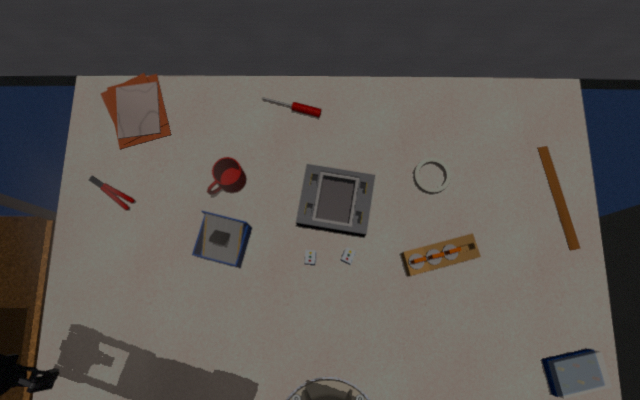

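View pics/scene0.png

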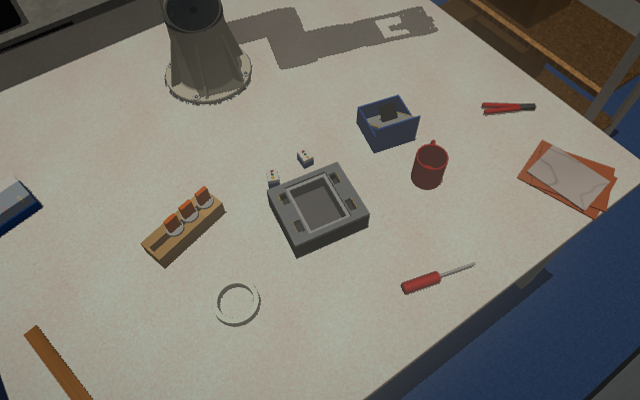

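The top view shows the housing at about (337,200), the bin at (222,240), the rack with 3 keys at (440,255), 2 cassettes at (310,257) and (347,256), the mug at (228,175) and the tape at (431,177). The scene view agrees.

```bash
cat > h.py <<'E'
import numpy as np,cv2
def undist(c,uv):
    K=np.array([[c['fx'],0,c['cx']],[0,c['fy'],c['cy']],[0,0,1.]],float)
    return cv2.undistortPoints(np.asarray(uv,float).reshape(-1,1,2),K,np.array([float(c['k1']),0,0,0]))[:,0]
def onplane(c,uv,z):
    s=undist(c,uv);R=np.array(c['R']);t=np.array(c['t'])
    d=np.c_[s,np.ones(len(s))]@R; o=-R.T@t
    return o+d*((z-o[2])/d[:,2])[:,None]
def cloud(c,d):
    h,w=d.shape;v,u=np.mgrid[:h,:w]
    s=undist(c,np.c_[u.ravel(),v.ravel()]);Z=d.ravel()[:,None]
    P=(np.c_[s,np.ones(len(s))]*Z-np.array(c['t']))@np.array(c['R'])
    P[d.ravel()==0]=np.nan
    return P.reshape(h,w,3)
def rect(P):
    (x,y),(a,b),t=cv2.minAreaRect(P[:,:2].astype(np.float32))
    if a<b: a,b,t=b,a,t+90
    return round(x,1),round(y,1),round(a,1),round(b,1),round((np.radians(t)+np.pi/2)%np.pi-np.pi/2,3)   # long side angle
def blobs(m,amin=8):
    n,l,s,c=cv2.connectedComponentsWithStats(m.astype(np.uint8))
    return [(l==i) for i in range(1,n) if s[i,4]>=amin]
E
python3 - <<'E'
from h import *
for n in("scene","top"):
    f=np.load(n+"0.npz");c={k:f[k] for k in f};P=cloud(c,f['d']);p=f['p'];hsv=cv2.cvtColor(p,cv2.COLOR_RGB2HSV)
    X,Y,Z=P[...,0],P[...,1],P[...,2]
    print(n,"table z",np.nanmedian(Z[(np.abs(Z)<30)]),np.nanstd(Z[(np.abs(Z)<10)]))
    roi=(X>250)&(X<800)&(abs(Y)<400)
    for b in blobs(roi&(Z>12),15):
        h=np.median(hsv[b],axis=0);q=P[b];print(rect(q),"z",np.round(np.percentile(q[:,2],[5,50,95]),0),"hsv",h,b.sum())
    print("deck")
    for b in blobs(roi&(Z>60)&(Z<73)&(hsv[...,1]<60)&(hsv[...,2]>60),60):
        v,u=np.nonzero(b);print(rect(onplane(c,np.c_[u,v],66)),b.sum())
    print("orange")
    for b in blobs(roi&(hsv[...,0]<14)&(hsv[...,1]>190)&(hsv[...,2]>100)&(Z>45),6):
        v,u=np.nonzero(b);print(rect(onplane(c,np.c_[u,v],88)),b.sum(),np.median(Z[b]),hsv[b].mean(0))
    print("white")
    for b in blobs(roi&(Z>25)&(Z<40)&(hsv[...,2]>110)&(X<560),8):
        v,u=np.nonzero(b);print(rect(onplane(c,np.c_[u,v],32)),b.sum())
E
```

```text
scene table z 1.2369006567852558 2.256854094641378
(471.0, 277.9, 122.8, 118.0, np.float64(1.331)) z [18. 58. 94.] hsv [112.  45.  62.] 2308
(642.5, 277.0, 102.7, 75.4, np.float64(-1.308)) z [17. 58. 89.] hsv [ 5. 97. 74.] 1225
(430.7, 48.3, 38.0, 28.8, np.float64(-0.053)) z [16. 32. 36.] hsv [ 24.  26. 143.] 198
(540.7, -12.1, 241.2, 185.7, np.float64(-0.159)) z [19. 60. 69.] hsv [26. 17. 90.] 5900
(436.1, -292.7, 190.9, 69.0, np.float64(-1.306)) z [18. 47. 93.] hsv [ 17.  115.  109.5] 2834
(657.2, -284.8, 99.3, 98.7, np.float64(-0.775)) z [14. 24. 28.] hsv [ 30.  27. 168.] 874
deck
(522.6, 259.1, 112.4, 12.9, np.float64(1.322)) 121
(579.0, -18.3, 185.5, 163.8, np.float64(1.41)) 2815
orange
(422.4, -266.4, 17.2, 3.6, np.float64(-1.234)) 9 92.89845981830184 [ 10.66666667 192.88888889 160.55555556]
(438.0, -313.6, 25.8, 5.4, np.float64(-1.235)) 32 93.86649782757402 [ 10.90625 195.03125 161.96875]
white
(440.8, 262.2, 36.8, 9.0, np.float64(1.421)) 31
(431.0, 48.5, 39.9, 27.3, np.float64(-0.069)) 121
(433.2, -50.9, 35.3, 26.7, np.float64(-0.419)) 130
top table z -0.03750090115335167 2.5
[... 369 characters left out ...]

(435.4, -293.4, 192.6, 64.2, np.float64(-1.311)) z [40. 47. 92.] hsv [ 16. 149. 104.] 1809
(433.3, -51.4, 35.3, 27.9, np.float64(-0.427)) z [22. 31. 35.] hsv [ 98.   8. 119.] 152
(428.6, 48.3, 36.2, 27.0, np.float64(-0.094)) z [19. 31. 35.] hsv [ 96.   9. 119.] 157
deck
(578.4, -18.1, 183.9, 159.4, np.float64(1.409)) 2063
(487.1, 271.8, 87.2, 23.4, np.float64(1.299)) 160
orange
(629.1, 236.4, 30.4, 4.6, np.float64(-0.485)) 12 87.7263640683633 [  1.58333333 209.83333333 104.25      ]
(444.2, -319.8, 12.8, 5.1, np.float64(-0.816)) 9 91.75843348811 [ 12.88888889 245.77777778 119.55555556]
white
(434.9, -51.9, 31.6, 26.7, np.float64(-0.462)) 105
(430.8, 48.2, 32.0, 26.2, np.float64(-0.086)) 109
```

```bash
cat > plan.py <<'E'
# usage: plan.py x y z yaw : turn about tool z first, then shift in the turned tool axes (cm)
import sys,numpy as np
from rig import r
x,y,z,yaw=map(float,sys.argv[1:5]);s=r.sense();p=s['eef_pos'];a=s['tcp_rot'][2]
turn=-((yaw-a+np.pi/2)%np.pi-np.pi/2); e=a-turn
d=np.array([x,y,z])-p;c,t=np.cos(e),np.sin(e)
print("t",round(s['clock'],1),"pos",p.round(1),"yaw",round(a,3),"q6",round(s['qpos'][5],2),"q1",round(s['qpos'][0],2),"F",s['contact_force'].round(1),"open",round(s['opening'],3))
print("turn",round(turn,3),"shift cm",np.round([(c*d[0]+t*d[1])/10,(t*d[0]-c*d[1])/10,-d[2]/10],2))
E
python3 plan.py 431 48.3 150 3.06
python3 - <<'E'
from h import *
f=np.load("top0.npz");c={k:f[k] for k in f};P=cloud(c,f['d']);p=f['p']
g=np.load("scene0.npz");c2={k:g[k] for k in g};P2=cloud(c2,g['d'])
X,Y,Z=P[...,0],P[...,1],P[...,2]
b=(abs(X-470)<80)&(abs(Y-276)<80)
for n,Q in(("top",P),("scene",P2)):
    X,Y,Z=Q[...,0],Q[...,1],Q[...,2];b=(abs(X-470)<80)&(abs(Y-276)<80)
    for lo,hi in((56,66),(86,98),(98,130)):
        m=b&(Z>lo)&(Z<hi)
        if m.sum()>5: print(n,lo,m.sum(),rect(Q[m]),Q[m].mean(0).round(1))
    hs=cv2.cvtColor(f['p'] if n=="top" else g['p'],cv2.COLOR_RGB2HSV)
    k=b&(hs[...,2]<45)&(Z>60)
    print("dark",n,k.sum(),[(rect(Q[w]),np.round(np.percentile(Q[w][:,2],[5,50,95]))) for w in blobs(k,10)])
    m=(abs(X-436)<100)&(abs(Y+293)<110)&(Z>75)&(Z<100)
    for w in blobs(m,5): print("key",n,w.sum(),rect(Q[w]),np.median(Q[w],0).round(1))
E
```

```text
t 0.1 pos [180.3 598.  247.6] yaw 2.849 q6 -0.0 q1 1.28 F [ 0.5 -0.6  0.7] open 1.001
turn -0.211 shift cm [-29.47 -52.74   9.76]
top 56 367 (469.1, 277.0, 119.1, 111.8, np.float64(1.34)) [461.8 276.8  61. ]
top 86 325 (489.7, 271.5, 113.7, 70.7, np.float64(1.321)) [499.5 268.1  91. ]
top 98 18 (492.4, 272.2, 73.9, 63.2, np.float64(1.298)) [470.1 273.2  99. ]
dark top 131 [((473.3, 271.8, 39.1, 29.8, np.float64(1.158)), array([71., 85., 99.]))]
key top 61 (440.8, -314.6, 31.6, 10.0, np.float64(-1.306)) [ 440.6 -311.5   92.4]
key top 58 (428.2, -270.3, 30.8, 9.9, np.float64(-1.344)) [ 428.3 -268.7   92.3]
key top 59 (416.8, -225.0, 30.9, 10.0, np.float64(-1.323)) [ 416.2 -223.4   92. ]
scene 56 406 (470.6, 278.3, 122.0, 117.3, np.float64(1.328)) [466.8 273.2  61.1]
scene 86 318 (490.7, 272.3, 116.7, 73.3, np.float64(1.324)) [502.1 266.6  91.7]
scene 98 23 (492.2, 264.0, 65.0, 64.7, np.float64(-0.234)) [472.4 274.4  99.1]
dark scene 0 []
key scene 122 (417.7, -225.1, 31.9, 13.5, np.float64(-1.361)) [ 420.3 -225.1   90.5]
key scene 123 (429.4, -269.6, 30.4, 13.3, np.float64(-1.37)) [ 431.7 -270.    90.7]
key scene 130 (441.3, -313.1, 30.5, 13.7, np.float64(-1.332)) [ 444.3 -313.1   91.3]
```

Call:
drive_tool --pt "0 0 0 -0.105" --pt "0 0 0 -0.105" --pt "-1.85 -3.3 0.6 0" --pt "-1.85 -3.3 0.6 0" --pt "-1.85 -3.3 0.6 0" --pt "-1.85 -3.3 0.6 0" --pt "-1.85 -3.3 0.6 0" --pt "-1.85 -3.3 0.6 0" --pt "-1.85 -3.3 0.6 0" --pt "-1.85 -3.3 0.6 0" --pt "-1.85 -3.3 0.6 0" --pt "-1.85 -3.3 0.6 0" --jaw 0.3

```text
clock: 1.1
eef_pos: [337.6, 252.5, 188.0]
tcp_rot: [3.142, 0.0, 3.059]
contact_force: [0.2, 0.0, -0.3]
opening: 0.699
```

Call:
drive_tool --pt "-1.8 -3.3 0.6 0" --pt "-1.8 -3.3 0.6 0" --pt "-1.8 -3.3 0.6 0" --pt "-1.8 -3.3 0.6 0" --pt "-1.8 -3.3 0.6 0" --pt "-1.8 -3.3 0.6 0" --pt "0 0 0 0" --pt "0 0 0 0"

```text
clock: 1.77
eef_pos: [428.9, 46.2, 151.8]
tcp_rot: [-3.141, -0.001, 3.055]
contact_force: [-0.3, -0.3, -0.2]
opening: 0.696
```

```bash
cat > snap.py <<'E'
import sys,numpy as np,cv2
from rig import r,cams
n,f=sys.argv[1:3]
c=cams.camera_params(n);p,d=cams.grab_frame(n)
np.savez(f+".npz",p=p,d=d,**{k:np.array(v) for k,v in c.items()});cv2.imwrite(f"pics/{f}.png",p[:,:,::-1])
E
python3 snap.py wrist w1; python3 plan.py 431 48.3 150 3.06; python3 - <<'E'
from rig import cams
import numpy as np
c=cams.camera_params("wrist");print({k:np.round(v,3).tolist() for k,v in c.items()}, -np.array(c['R']).T@c['t'])
E
```

```text
t 1.8 pos [428.4  47.4 152. ] yaw 3.056 q6 -1.38 q1 0.11 F [ 0.1  0.7 -0.2] open 0.695
turn -0.004 shift cm [-0.25  0.11  0.2 ]
{'fx': 323.245, 'fy': 323.245, 'cx': 321.279, 'cy': 201.218, 'k1': -0.009, 'R': [[0.086, 0.996, 0.0], [0.959, -0.083, 0.272], [0.271, -0.023, -0.962]], 't': [-85.091, -416.176, 170.745]} [360.16097629  54.36333266 277.35401854]
```

View pics/w1.png

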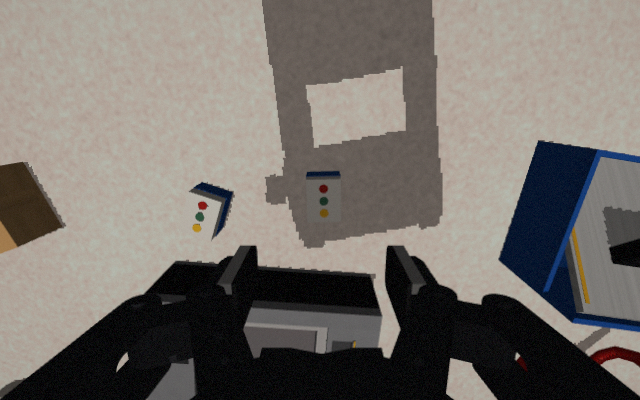

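The wrist view shows cassette A between the jaws at (323,200), cassette B at (205,210), and the housing's near edge underneath. This agrees with the fixed cameras, so I'll grasp A.

Call:
drive_tool --pt "-0.25 0.1 1.0 0" --pt "0 0 2.0 0" --pt "0 0 2.0 0" --pt "0 0 2.0 0" --pt "0 0 2.0 0" --pt "0 0 2.0 0" --pt "0 0 1.5 0" --pt "0 0 0.5 0" --pt "0 0 0 0" --pt "0 0 0 0"

```text
clock: 2.65
eef_pos: [431.1, 49.6, 22.3]
tcp_rot: [-3.142, -0.0, 3.06]
contact_force: [-0.1, 0.3, 0.2]
opening: 0.7
```

Call:
drive_tool --pt "0 0 0 0" --pt "0 0 0 0" --pt "0 0 0 0" --pt "0 0 0 0" --pt "0 0 0 0" --pt "0 0 0 0" --jaw 1 --force 40

```text
clock: 3.15
eef_pos: [431.9, 48.9, 23.2]
tcp_rot: [3.141, 0.002, 3.058]
contact_force: [-1.7, 2.2, 5.5]
opening: 0.321
```

Call:
drive_tool --pt "0 0 -2.0 0" --pt "0 0 -3.0 0" --pt "0 0 -3.0 0" --pt "0 0 -3.0 0" --pt "0 0 -1.0 0" --pt "0 0 0 0" --pt "0 0 0 0"

```text
clock: 3.73
eef_pos: [431.6, 48.7, 142.9]
tcp_rot: [3.141, 0.002, 3.059]
contact_force: [0.5, -0.0, -1.9]
opening: 0.32
```

```bash
python3 plan.py 550.9 -13.5 140 2.979
```

```text
t 3.7 pos [431.6  48.7 142.9] yaw 3.059 q6 -1.38 q1 0.11 F [ 0.5 -0.  -1.9] open 0.32
turn 0.08 shift cm [-12.78  -4.21   0.29]
```

Call:
drive_tool --pt "0 0 0 0.08" --pt "-2.55 -0.84 0 0" --pt "-2.55 -0.84 0 0" --pt "-2.55 -0.84 0 0" --pt "-2.55 -0.84 0 0" --pt "-2.55 -0.84 0 0" --pt "0 0 0 0" --pt "0 0 0 0"

```text
clock: 4.4
eef_pos: [550.0, -13.9, 140.3]
tcp_rot: [-3.141, -0.003, 2.977]
contact_force: [-0.3, -0.1, -0.9]
opening: 0.319
```

```bash
python3 plan.py 550.9 -13.5 45 2.979; python3 snap.py wrist w2
```

```text
t 4.4 pos [550.  -13.9 140.3] yaw 2.977 q6 -1.43 q1 -0.03 F [-0.3 -0.1 -0.9] open 0.319
turn -0.002 shift cm [-0.08  0.05  9.53]
```

View pics/w2.png

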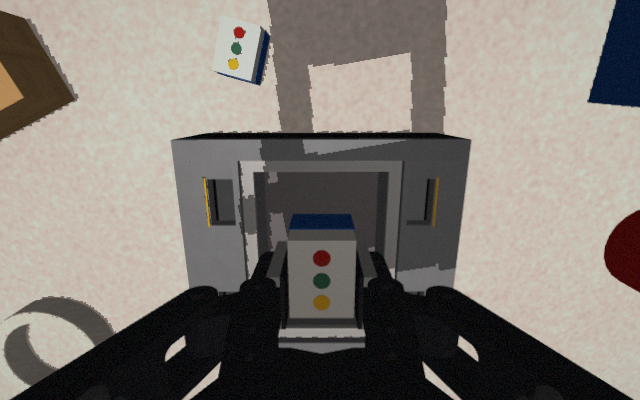

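The cassette is held and lined up with the well, whose inner edges run from x≈250 to 390. I'll lower it and release.

Call:
drive_tool --pt "0 0 2.5 0" --pt "0 0 2.5 0" --pt "0 0 2.0 0" --pt "0 0 1.5 0" --pt "0 0 1.0 0" --pt "0 0 0.1 0" --pt "0 0 0 0" --pt "0 0 0 0"

```text
clock: 5.12
eef_pos: [550.5, -13.2, 46.9]
tcp_rot: [3.142, 0.001, 2.979]
contact_force: [0.3, 0.3, -1.3]
opening: 0.319
```

Call:
drive_tool --pt "0 0 0 0" --pt "0 0 0 0" --pt "0 0 0 0" --pt "0 0 0 0" --pt "0 0 -2.0 0" --pt "0 0 -3.0 0" --pt "0 0 -3.0 0" --pt "0 0 -3.0 0" --pt "0 0 0 0" --pt "0 0 0 0" --jaw 0.48

```text
clock: 5.95
eef_pos: [551.6, -13.4, 158.3]
tcp_rot: [3.141, 0.004, 2.979]
contact_force: [-0.2, 0.4, -0.2]
opening: 0.519
```

```bash
python3 snap.py wrist w3; python3 snap.py top t3; python3 - <<'E'
from h import *
for n in("t3","w3"):
    f=np.load(n+".npz");c={k:f[k] for k in f};P=cloud(c,f['d']);hsv=cv2.cvtColor(f['p'],cv2.COLOR_RGB2HSV)
    X,Y,Z=P[...,0],P[...,1],P[...,2]
    for b in blobs((X>330)&(X<560)&(abs(Y)<160)&(Z>24)&(Z<40)&(hsv[...,2]>90)&(hsv[...,1]<60),60):
        v,u=np.nonzero(b);print(n,rect(onplane(c,np.c_[u,v],32)),b.sum())
    m=(X>480)&(X<680)&(abs(Y+18)<110)&(Z>40)&(Z<58)
    for b in blobs(m,40):print("in well",rect(P[b]),np.median(P[b][:,2]),b.sum())
E
python3 plan.py 433.5 -51.5 150 2.715
```

```text
w3 (434.0, -50.5, 35.3, 28.5, np.float64(-0.429)) 1804
in well (499.1, -5.5, 181.9, 0.3, np.float64(1.407)) 48.673095300665 433
in well (545.8, -56.9, 64.9, 0.7, np.float64(-0.161)) 49.47328962030488 354
in well (560.0, 30.0, 65.2, 0.6, np.float64(-0.164)) 49.33391557410672 335
in well (548.8, -11.3, 36.2, 27.1, np.float64(-0.164)) 51.76750366032007 1766
in well (636.8, -26.1, 85.3, 2.6, np.float64(1.411)) 49.510116387869836 1294
t 6.0 pos [549.8 -13.3 155.8] yaw 2.979 q6 -1.43 q1 -0.03 F [ 0.1  0.4 -0.4] open 0.523
turn 0.264 shift cm [ 9.01 -8.29  0.58]
```

Call:
drive_tool --pt "0 0 0 0.088" --pt "0 0 0 0.088" --pt "0 0 0 0.088" --pt "2.25 -2.08 0.2 0" --pt "2.25 -2.08 0.2 0" --pt "2.25 -2.08 0.2 0" --pt "2.25 -2.08 0 0" --pt "0 0 3.0 0" --pt "0 0 3.0 0" --pt "0 0 0 0" --pt "0 0 0 0" --jaw 0.3

```text
clock: 6.97
eef_pos: [432.0, -51.6, 88.8]
tcp_rot: [-3.14, -0.005, 2.715]
contact_force: [0.6, -0.1, 1.2]
opening: 0.698
```

```bash
python3 plan.py 434 -51.2 22 2.712
```

```text
t 7.0 pos [432.  -51.6  88.8] yaw 2.715 q6 -1.27 q1 -0.12 F [ 0.6 -0.1  1.2] open 0.698
turn 0.003 shift cm [-0.16  0.12  6.68]
```

Call:
drive_tool --pt "-0.15 0.1 1.5 0" --pt "0 0 2.0 0" --pt "0 0 2.0 0" --pt "0 0 1.2 0" --pt "0 0 0 0" --pt "0 0 0 0"

```text
clock: 7.47
eef_pos: [436.1, -51.4, 23.7]
tcp_rot: [-3.141, -0.001, 2.715]
contact_force: [-0.3, 0.6, 0.5]
opening: 0.699
```

Call:
drive_tool --pt "0 0 0 0" --pt "0 0 0 0" --pt "0 0 0 0" --pt "0 0 0 0" --pt "0 0 0 0" --pt "0 0 0 0" --jaw 1

```text
clock: 7.97
eef_pos: [436.5, -51.6, 24.5]
tcp_rot: [3.141, 0.002, 2.715]
contact_force: [-0.5, -0.2, 8.6]
opening: 0.321
```

Call:
drive_tool --pt "0 0 -2.0 0" --pt "0 0 -3.0 0" --pt "0 0 -3.0 0" --pt "0 0 -3.0 0" --pt "0 0 -1.0 0" --pt "0 0 0 -0.088" --pt "0 0 0 -0.088" --pt "0 0 0 -0.088" --pt "0 0 0 0" --pt "0 0 0 0"

```text
clock: 8.8
eef_pos: [435.5, -51.5, 143.2]
tcp_rot: [3.142, -0.0, 2.976]
contact_force: [0.2, 0.2, -0.9]
opening: 0.32
```

```bash
python3 plan.py 608 -22.7 142 2.979
```

```text
t 8.8 pos [435.5 -51.5 143.2] yaw 2.976 q6 -1.53 q1 -0.12 F [ 0.2  0.2 -0.9] open 0.32
turn -0.003 shift cm [-16.55   5.63   0.12]
```

Call:
drive_tool --pt "-2.76 0.94 0 0" --pt "-2.76 0.94 0 0" --pt "-2.76 0.94 0 0" --pt "-2.76 0.94 0 0" --pt "-2.76 0.94 0 0" --pt "-2.75 0.93 0 0" --pt "0 0 0 0" --pt "0 0 0 0" --pt "0 0 0 0"

```text
clock: 9.55
eef_pos: [607.1, -22.8, 142.5]
tcp_rot: [-3.141, -0.002, 2.977]
contact_force: [-0.5, -0.6, -1.4]
opening: 0.32
```

```bash
python3 plan.py 607.5 -22.7 46 2.979;  python3 snap.py wrist w4
```

```text
t 9.6 pos [607.1 -22.8 142.5] yaw 2.977 q6 -1.45 q1 -0.04 F [-0.5 -0.6 -1.4] open 0.32
turn -0.002 shift cm [-0.04  0.02  9.65]
```

View pics/w4.png

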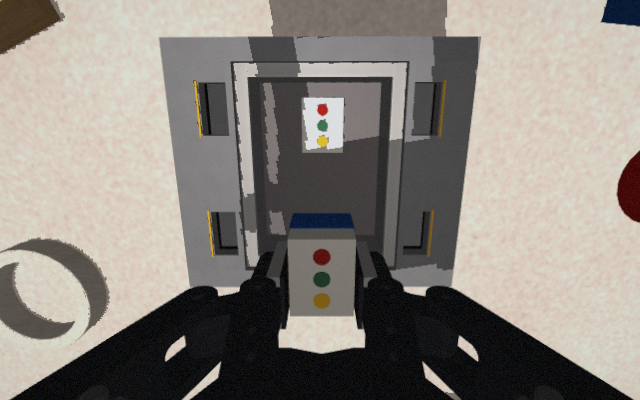

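Cassette A sits in the well at (322,125), and B hangs above the far half. All four slots are visible at (215,108), (427,108), (222,232) and (419,232). I'll lower B.

Call:
drive_tool --pt "0 0 2.5 0" --pt "0 0 2.5 0" --pt "0 0 2.0 0" --pt "0 0 1.5 0" --pt "0 0 1.0 0" --pt "0 0 0.2 0" --pt "0 0 0 0" --pt "0 0 0 0"

```text
clock: 10.27
eef_pos: [608.5, -22.9, 47.1]
tcp_rot: [3.141, 0.001, 2.978]
contact_force: [0.7, -0.1, -0.5]
opening: 0.32
```

Call:
drive_tool --pt "0 0 0 0" --pt "0 0 0 0" --pt "0 0 0 0" --pt "0 0 0 0" --pt "0 0 -2.0 0" --pt "0 0 -3.0 0" --pt "0 0 -3.0 0" --pt "0 0 -3.0 0" --pt "0 0 -3.0 0" --pt "0 0 0 0" --pt "0 0 0 0" --jaw 0.48

```text
clock: 11.18
eef_pos: [609.4, -22.8, 188.5]
tcp_rot: [3.141, 0.004, 2.979]
contact_force: [-0.4, 0.0, -0.7]
opening: 0.518
```

```bash
python3 plan.py 480 274 180 2.897; python3 snap.py wrist w5; python3 snap.py top t5; python3 - <<'E'
from h import *
# TCP-relative check incl: slots (dark holes seen through deck) & deck outline in w4, ledge
for n in("w4","w5","t5"):
    f=np.load(n+".npz");c={k:f[k] for k in f};P=cloud(c,f['d']);X,Y,Z=P[...,0],P[...,1],P[...,2]
    v,u=np.mgrid[:400,:640];W=onplane(c,np.c_[u.ravel(),v.ravel()],66).reshape(400,640,3)
    h=(np.hypot(W[...,0]-578.5,W[...,1]+18)<130)
    a=-0.163;ca,sa=np.cos(a),np.sin(a)
    dx,dy=W[...,0]-578.5,W[...,1]+18
    lx,ly=ca*dx+sa*dy,-sa*dx+ca*dy
    for sx in(1,-1):
      for sy in(1,-1):
        m=(abs(lx-40*sx)<22)&(abs(ly-64*sy)<9)&(np.nan_to_num(Z,nan=0)<62.5)
        bs=blobs(m,20)
        if bs:
            b=max(bs,key=np.sum);print(n,"slot",sx,sy,"local off x range",lx[b].min().round(1),lx[b].max().round(1),"y",ly[b].min().round(1),ly[b].max().round(1),b.sum())
    m=(Z>64)&(Z<69)&(abs(lx)<95)&(abs(ly)<105)
    if m.sum()>50: print(n,"deck lx",np.percentile(lx[m],[.3,99.7]).round(1),"ly",np.percentile(ly[m],[.3,99.7]).round(1),rect(W[m]),m.sum())
    m=(Z<62.5)&(abs(lx)<80)&(abs(ly)<56)
    if m.sum()>50: print(n,"recess lx",np.percentile(lx[m],[.5,99.5]).round(1),"ly",np.percentile(ly[m],[.5,99.5]).round(1),rect(W[m]))
    m=(Z>46)&(Z<57)&(abs(lx)<55)&(abs(ly)<40)
    for b in blobs(m,100): print(n,"cassette",rect(P[b]),np.median(Z[b]).round(1),"local",lx[b].mean().round(),ly[b].mean().round())
E
```

```text
t 11.2 pos [609.4 -22.8 188.5] yaw 2.979 q6 -1.45 q1 -0.04 F [-0.4  0.  -0.7] open 0.518
turn 0.082 shift cm [19.74 25.67  0.85]
w4 slot 1 1 local off x range 24.6 53.8 y 56.3 71.4 914
w4 slot 1 -1 local off x range 23.7 53.6 y -71.2 -55.6 925
w4 slot -1 1 local off x range -55.7 -25.0 y 56.4 71.6 1296
w4 slot -1 -1 local off x range -55.5 -25.3 y -70.7 -55.7 1306
w4 deck lx [-80.4  78.8] ly [-91.5  91.9] (578.1, -17.6, 184.2, 160.1, np.float64(1.409)) 31784
w4 recess lx [-66.7  59. ] ly [-50.5  51.1] (577.1, -19.9, 132.3, 107.8, np.float64(-0.164))
w4 cassette (549.1, -11.2, 34.7, 26.9, np.float64(-0.175)) 51.8 local -31.0 2.0
w5 slot 1 1 local off x range 24.8 54.2 y 56.3 71.7 661
w5 slot 1 -1 local off x range 24.7 54.1 y -70.8 -55.6 662
w5 slot -1 1 local off x range -55.7 -25.3 y 56.2 71.6 903
w5 slot -1 -1 local off x range -55.7 -25.4 y -70.9 -55.7 889
w5 deck lx [-80.2  79.1] ly [-91.5  92.1] (578.0, -17.6, 184.3, 159.4, np.float64(1.407)) 22954
w5 recess lx [-66.4  64.7] ly [-50.6  51.2] (584.5, -21.1, 147.1, 107.9, np.float64(-0.163))
w5 cassette (549.2, -11.2, 34.5, 26.9, np.float64(-0.165)) 51.8 local -31.0 2.0
w5 cassette (606.7, -21.4, 35.8, 26.8, np.float64(-0.151)) 51.8 local 24.0 1.0
w5 cassette (636.4, -27.5, 84.8, 1.3, np.float64(1.406)) 50.6 local 53.0 0.0
```

View pics/w5.png

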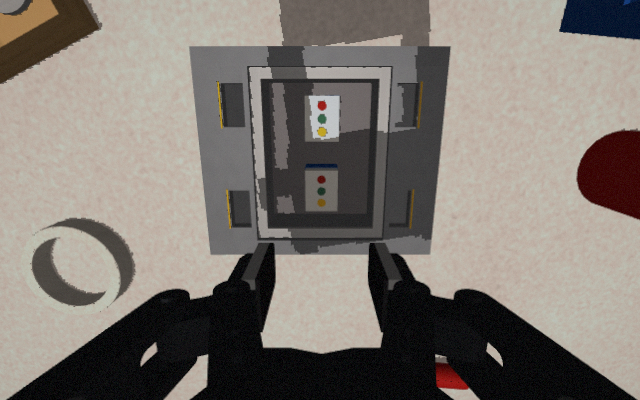

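Both cassettes lie in the well at (322,118) and (321,188). Next I'll check the wrist camera's bias against the cassettes held in the jaws, and measure the cover's bar.

```bash
python3 - <<'E'
from h import *
for n,tcp,zt in(("w2",(550.0,-13.9,140.3),149.3),("w4",(607.1,-22.8,142.5),150.)):
    f=np.load(n+".npz");c={k:f[k] for k in f};P=cloud(c,f['d']);Z=P[...,2];hsv=cv2.cvtColor(f['p'],cv2.COLOR_RGB2HSV)
    m=(abs(Z-zt)<6)&(hsv[...,2]>80)&(hsv[...,1]<80)
    b=max(blobs(m,50),key=np.sum);b=cv2.morphologyEx(b.astype(np.uint8),cv2.MORPH_CLOSE,np.ones((15,15)))>0
    v,u=np.nonzero(b);q=onplane(c,np.c_[u,v],zt);print(n,"held",rect(q),"z",np.median(Z[b]),"tcp",tcp)
from rig import r
f=np.load("t5.npz");c={k:f[k] for k in f};P=cloud(c,f['d']);hsv=cv2.cvtColor(f['p'],cv2.COLOR_RGB2HSV)
a=-0.245;ca,sa=np.cos(a),np.sin(a)
for n in("top0","scene0","t5"):
    f=np.load(n+".npz");c={k:f[k] for k in f};P=cloud(c,f['d']);hsv=cv2.cvtColor(f['p'],cv2.COLOR_RGB2HSV)
    dx,dy=P[...,0]-469.8,P[...,1]-276.5;lx,ly=ca*dx+sa*dy,-sa*dx+ca*dy;Z=P[...,2]
    # inside bin, points clearly above the plate plane = bar
    m=(abs(lx)<50)&(abs(ly)<52)
    A=np.c_[lx[m],np.ones(m.sum())]
    pl=m&(abs(ly)>28)&(Z>5)
    k,b0=np.polyfit(lx[pl],Z[pl],1)
    for _ in range(3):
        w=pl&(abs(Z-k*lx-b0)<4);k,b0=np.polyfit(lx[w],Z[w],1)
    bar=m&(Z-k*lx-b0>8)
    print(n,"slope deg",np.degrees(np.arctan(k)).round(1),"z at lx0",b0.round(1),"bar ly",np.percentile(ly[bar],[2,98]).round(1),"lx",np.percentile(lx[bar],[2,98]).round(1),"z",np.percentile(Z[bar],[2,98]).round(1),bar.sum(),"plate lx",np.percentile(lx[w],[1,99]).round(1))
E
```

```text
w2 held (547.3, -12.2, 34.5, 26.8, np.float64(-0.164)) z nan tcp (550.0, -13.9, 140.3)
w4 held (603.5, -21.0, 37.4, 27.0, np.float64(-0.169)) z nan tcp (607.1, -22.8, 142.5)
top0 slope deg 39.2 z at lx0 50.8 bar ly [-22.7  16.7] lx [-14.1  15.5] z [72.2 99.2] 201 plate lx [-48.6  48.5]
scene0 slope deg 39.3 z at lx0 52.7 bar ly [-21.1  19.5] lx [-49.5  15.3] z [57.2 99.9] 243 plate lx [-36.8  48.5]
t5 slope deg 39.3 z at lx0 50.8 bar ly [-22.4  16.5] lx [-14.3  14.8] z [72.2 98.6] 198 plate lx [-48.6  48.8]
```

Call:
drive_tool --pt "0 0 0 0.082" --pt "2.19 2.85 0 0" --pt "2.19 2.85 0 0" --pt "2.19 2.85 0 0" --pt "2.19 2.85 0 0" --pt "2.19 2.85 0 0" --pt "2.19 2.85 0 0" --pt "2.19 2.85 0 0" --pt "2.19 2.85 0 0" --pt "2.19 2.85 0 0" --pt "0 0 0 0" --pt "0 0 0 0" --jaw 0.3

```text
clock: 12.28
eef_pos: [477.5, 274.9, 184.7]
tcp_rot: [-3.14, -0.002, 2.9]
contact_force: [-0.0, -0.8, -0.3]
opening: 0.704
```

```bash
python3 plan.py 469.8 274.4 83 2.897; python3 snap.py wrist w6; python3 - <<'E'
from h import *
a=-0.245;ca,sa=np.cos(a),np.sin(a)
f=np.load("w6.npz");c={k:f[k] for k in f};P=cloud(c,f['d'])
dx,dy=P[...,0]-469.8,P[...,1]-276.5;lx,ly=ca*dx+sa*dy,-sa*dx+ca*dy;Z=P[...,2]
m=(abs(lx)<50)&(abs(ly)<52)&(Z<110);pl=m&(abs(ly)>28)&(Z>5)
k,b0=np.polyfit(lx[pl],Z[pl],1)
for _ in range(3):
    w=pl&(abs(Z-k*lx-b0)<4);k,b0=np.polyfit(lx[w],Z[w],1)
bar=m&(Z-k*lx-b0>8)
for b in blobs(bar,80): print("slope",np.degrees(np.arctan(k)).round(1),b0.round(1),"bar ly",np.percentile(ly[b],[1,99]).round(1),"lx",np.percentile(lx[b],[1,99]).round(1),"z",np.percentile(Z[b],[1,99]).round(1),b.sum())
wl=(abs(lx)<75)&(abs(ly)<75)&(Z>55)&(Z<66)&(abs(ly)>50)
print("side walls ly",np.percentile(ly[wl],[1,99]).round(1)); wl=(abs(ly)<75)&(abs(lx)<70)&(Z>88)&(Z<97)&(lx>40);print("hi wall lx",np.percentile(lx[wl],[1,99]).round(1),np.polyfit(ly[wl],lx[wl],1).round(3))
E
```

```text
t 12.3 pos [477.5 274.9 184.7] yaw 2.9 q6 -0.81 q1 0.52 F [-0.  -0.8 -0.3] open 0.704
turn 0.003 shift cm [ 0.73 -0.24 10.17]
slope 39.4 51.1 bar ly [-19.3  20.1] lx [-14.6  15.4] z [72.5 98.7] 1915
side walls ly [-57.1  60.7]
hi wall lx [43.9 55.9] [2.0000e-03 5.0283e+01]
```

View pics/w6.png

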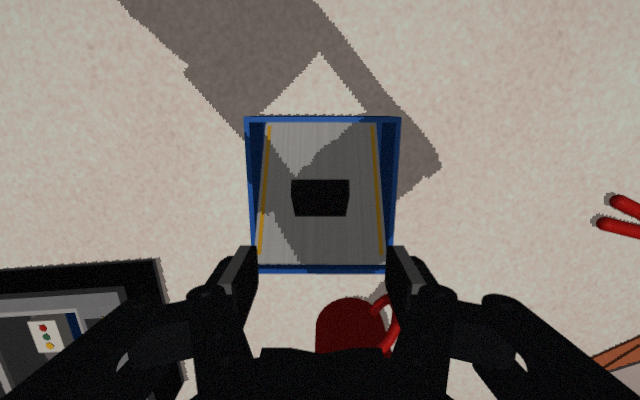

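The wrist view shows the bar at (320,198), with the cover leaning in the bin and its raised edge at the bottom of the picture. The bar sits on the jaw axis, so I'll descend along its length.

Call:
drive_tool --pt "0.73 -0.15 0 0" --pt "0 0 2.0 0" --pt "0 0 2.0 0" --pt "0 0 2.0 0" --pt "0 0 2.0 0" --pt "0 0 1.0 0" --pt "0 0 1.0 0" --pt "0 0 0 0" --pt "0 0 0 0" --jaw 0.3

```text
clock: 13.08
eef_pos: [471.7, 273.7, 86.3]
tcp_rot: [-3.141, -0.0, 2.896]
contact_force: [-0.8, 0.0, 1.5]
opening: 0.704
```

```bash
python3 plan.py 470 275.2 83 2.897
```

```text
t 13.1 pos [471.7 273.7  86.3] yaw 2.896 q6 -0.8 q1 0.52 F [-0.8  0.   1.5] open 0.704
turn -0.001 shift cm [0.2  0.1  0.33]
```

Call:
drive_tool --pt "0.15 0.1 0.2 0" --pt "0 0 0 0" --pt "0 0 0 0" --pt "0 0 0 0"

```text
clock: 13.42
eef_pos: [470.7, 275.7, 84.9]
tcp_rot: [3.141, 0.001, 2.897]
contact_force: [0.0, -0.1, -0.4]
opening: 0.7
```

Call:
drive_tool --pt "0 0 0 0" --pt "0 0 0 0" --pt "0 0 0 0" --pt "0 0 0 0" --pt "0 0 0 0" --pt "0 0 0 0" --jaw 1 --force 40

```text
clock: 13.92
eef_pos: [470.6, 275.6, 84.5]
tcp_rot: [3.141, 0.0, 2.897]
contact_force: [-0.2, 0.4, 5.4]
opening: 0.46
```

Call:
drive_tool --pt "0 0 -1.0 0" --pt "0 0 -1.5 0" --pt "0 0 -1.5 0" --pt "0 0 -2.0 0" --pt "0 0 -2.0 0" --pt "0 0 -2.0 0" --pt "0 0 -2.0 0" --pt "0 0 -2.0 0" --pt "0 0 -2.0 0" --pt "0 0 0 -0.04" --pt "0 0 0 -0.04" --pt "0 0 0 0"

```text
clock: 14.92
eef_pos: [470.1, 275.2, 244.8]
tcp_rot: [-3.141, 0.0, 2.979]
contact_force: [0.5, 0.1, -2.8]
opening: 0.458
```

```bash
python3 plan.py 561.4 -16.0 190 2.979; python3 snap.py scene s7; python3 snap.py wrist w7;python3 - <<'E'
import cv2,numpy as np
a=cv2.imread("pics/s7.png")[30:280,150:470];b=cv2.imread("pics/w7.png")
cv2.imwrite("pics/c7.png",np.hstack([cv2.resize(a,(384,300)),cv2.resize(b,(400,300))]))
E
```

```text
t 14.9 pos [470.1 275.2 244.8] yaw 2.979 q6 -0.88 q1 0.53 F [ 0.5  0.1 -2.8] open 0.458
turn -0.0 shift cm [-13.72 -27.26   5.48]
```

View pics/c7.png

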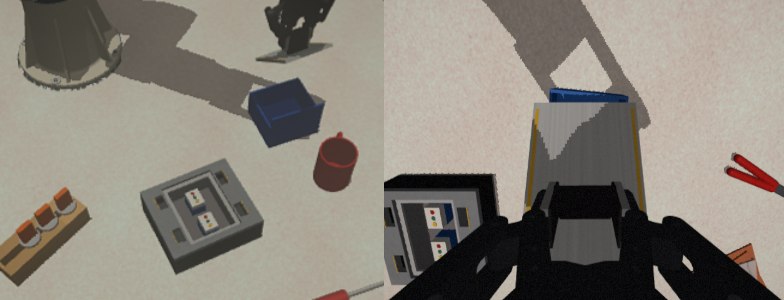

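The cover hangs from the jaws and is clear of the bin. I'll measure its tilt and lower edge relative to the TCP.

```bash
cat > plate.py <<'E'
import sys;from h import *
n=sys.argv[1];tcp=np.array(list(map(float,sys.argv[2:5])));a=float(sys.argv[5])-np.pi
ca,sa=np.cos(a),np.sin(a)
f=np.load(n+".npz");c={k:f[k] for k in f};P=cloud(c,f['d']);D=P-tcp
lx,ly,Z=ca*D[...,0]+sa*D[...,1],-sa*D[...,0]+ca*D[...,1],D[...,2]
m=(lx>-110)&(lx<-12)&(abs(ly)<46)&(Z<0)&(Z>-130)
q=np.c_[lx[m],ly[m],np.ones(m.sum())];w=np.ones(len(q),bool)
# seed: dominant plane by RANSAC
rng=np.random.default_rng(0);best=0
for _ in range(300):
    i=rng.choice(len(q),3,False)
    try: k=np.linalg.solve(q[i],Z[m][i])
    except Exception: continue
    g=abs(Z[m]-q@k)<1.5
    if g.sum()>best and abs(k[1])<.2: best=g.sum();w=g
k=np.linalg.lstsq(q[w],Z[m][w],rcond=None)[0]
pl=(abs(Z-k[0]*lx-k[1]*ly-k[2])<2.5)&(lx<0)&(lx>-120)&(abs(ly)<60)
b=max(blobs(pl,50),key=np.sum)
print("tilt deg",np.degrees(np.arctan(k[0])).round(2),"y slope",k[1].round(3),"z at lx0",k[2].round(1))
print("lower top edge lx",np.percentile(lx[b],[0.5,1.5]).round(1),"z",Z[b][lx[b]<np.percentile(lx[b],1.5)].mean().round(1),"ly",np.percentile(ly[b],[.5,99.5]).round(1),b.sum())
v,u=np.nonzero(b);q=np.c_[lx[b],ly[b]];print("yaw via rect",cv2.minAreaRect(q.astype(np.float32)))
E
python3 plate.py w7 470.1 275.2 244.8 2.979
```

```text
tilt deg 39.29 y slope -0.005 z at lx0 -33.4
lower top edge lx [-52.8 -52.1] z -76.4 ly [-48.4  50.7] 18873
yaw via rect ((-26.446043014526367, 1.2375984191894531), (100.43600463867188, 53.04218292236328), 89.86669921875)
```

Call:
drive_tool --pt "-1.42 -2.73 0 0" --pt "-1.42 -2.73 0 0" --pt "-1.42 -2.73 0 0" --pt "-1.42 -2.73 0 0" --pt "-1.42 -2.73 0 0" --pt "-1.42 -2.73 0 0" --pt "-1.42 -2.73 0 0" --pt "-1.42 -2.73 0 0" --pt "-1.42 -2.73 0 0" --pt "-1.42 -2.73 0 0" --pt "0 0 0 0"

```text
clock: 15.93
eef_pos: [566.9, -21.6, 244.0]
tcp_rot: [-3.14, 0.001, 2.973]
contact_force: [0.4, -0.2, -2.2]
opening: 0.458
```

Call:
drive_tool --pt "0 0 2.0 0" --pt "0 0 2.0 0" --pt "0 0 2.0 0" --pt "0 0 2.0 0" --pt "0 0 0.5 0" --pt "0 0 0 0" --pt "0 0 0 0"

```text
clock: 16.52
eef_pos: [565.9, -16.9, 159.6]
tcp_rot: [-3.142, -0.0, 2.977]
contact_force: [0.2, 0.6, -2.1]
opening: 0.459
```

```bash
python3 plan.py 566.1 -16.8 160 2.979; python3 snap.py wrist w8; cat > rel.py <<'E'
import sys;from h import *
# plate + recess in one wrist picture, in housing axes about H (wrist bias common to both)
n=sys.argv[1];H=np.array([578.9,-18.9]);a=-0.163;ca,sa=np.cos(a),np.sin(a)
f=np.load(n+".npz");c={k:f[k] for k in f};P=cloud(c,f['d']);Z=P[...,2];p=f['p']
dx,dy=P[...,0]-H[0],P[...,1]-H[1];lx,ly=ca*dx+sa*dy,-sa*dx+ca*dy
dk=(abs(Z-66)<1.8)&(abs(lx)<95)&(abs(ly)<105);
print("deck lx min",np.percentile(lx[dk],.3).round(1),"ly",np.percentile(ly[dk],[.3,99.7]).round(1))
led=(Z>56)&(Z<62.5)&(abs(lx)<72)&(abs(ly)<56)&(abs(abs(ly)-48)<6);print("ledge ly",np.percentile(ly[led],[1,99]).round(1) if led.sum()>20 else None)
led=(Z>56)&(Z<62.5)&(abs(ly)<45)&(lx<-40)&(lx>-75);print("ledge lx",np.percentile(lx[led],[1,99]).round(1) if led.sum()>20 else None,led.sum())
for s in(1,-1):
    m=(Z<60)&(abs(lx+40)<22)&(abs(ly-64*s)<9)
    if m.sum()>20:print("slot lx",np.percentile(lx[m],[1,99]).round(1),"ly",np.percentile(ly[m],[1,99]).round(1))
E
python3 rel.py w8; python3 plate.py w8 $(python3 -c "
from rig import r
s=r.sense();print(*s['eef_pos'].round(1),s['tcp_rot'][2].round(3))")
```

```text
t 16.5 pos [565.9 -16.9 159.6] yaw 2.977 q6 -1.44 q1 -0.03 F [ 0.2  0.6 -2.1] open 0.459
turn -0.002 shift cm [-0.02  0.02 -0.04]
deck lx min -80.8 ly [-90.8  93.1]
ledge ly [-50.9  53.3]
ledge lx [-67.5 -64.6] 633
slot lx [-53.1 -25. ] ly [65.2 73. ]
slot lx [-54.9 -25.1] ly [-72.9 -63.3]
tilt deg 39.14 y slope -0.003 z at lx0 -33.4
lower top edge lx [-53.2 -52.6] z -76.6 ly [-48.4  50.7] 19041
yaw via rect ((-26.693334579467773, 1.1773109436035156), (100.58110046386719, 53.382591247558594), 89.99329376220703)
```

View pics/w8.png

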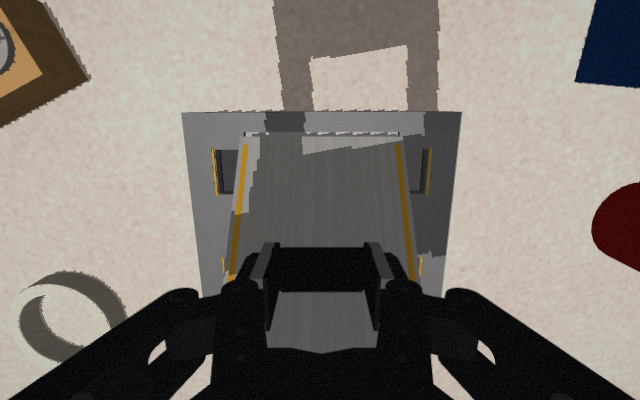

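Plate and recess are centred in y to about 0.1 mm, and the lower edge is 1.4 mm inside the recess wall. I'll lower until it touches.

Call:
drive_tool --pt "-0.03 0 0.5 0" --pt "0 0 0.5 0" --pt "0 0 0.5 0" --pt "0 0 0.2 0" --pt "0 0 0.1 0" --pt "0 0 0 0" --pt "0 0 0 0" --force 30

```text
clock: 17.15
eef_pos: [566.1, -17.2, 141.3]
tcp_rot: [-3.142, -0.0, 2.977]
contact_force: [-0.2, 0.7, -2.2]
opening: 0.457
```

```bash
python3 plan.py 566.4 -16.9 141 2.979
```

```text
t 17.1 pos [566.1 -17.2 141.3] yaw 2.977 q6 -1.44 q1 -0.03 F [-0.2  0.7 -2.2] open 0.457
turn -0.002 shift cm [-0.03  0.03  0.03]
```

Call:
drive_tool --pt "0 0 0.15 0" --pt "-0.4 0 0.3 0" --pt "-0.4 0 0.3 0" --pt "-0.45 0 0.37 0" --pt "0 0 0 0" --pt "0 0 0 0"

```text
clock: 17.65
eef_pos: [579.7, -19.4, 131.0]
tcp_rot: [3.141, 0.003, 2.977]
contact_force: [2.1, -1.4, 4.0]
opening: 0.461
```

```bash
cat > pl.sh <<'E'
python3 plan.py 578.9 -18.9 90 2.979; python3 snap.py wrist $1; python3 rel.py $1
python3 plate.py $1 $(python3 -c "
from rig import r
s=r.sense();print(*s['eef_pos'].round(1),s['tcp_rot'][2].round(3))")
E
bash pl.sh w9
```

```text
t 17.6 pos [579.7 -19.4 131. ] yaw 2.977 q6 -1.44 q1 -0.04 F [ 2.1 -1.4  4. ] open 0.461
turn -0.002 shift cm [0.09 0.04 4.1 ]
deck lx min -80.9 ly [-90.9  92.5]
ledge ly [-51.2  53.5]
ledge lx [-67.8 -65.3] 765
slot lx [-48.3 -25.1] ly [59.6 73. ]
slot lx [-55.6 -19.9] ly [-73.  -58.4]
tilt deg 29.75 y slope -0.0 z at lx0 -28.6
lower top edge lx [-65.7 -64.6] z -65.9 ly [-48.3  50.7] 24295
yaw via rect ((-32.86358642578125, 1.1791229248046875), (100.55850219726562, 65.76334381103516), 89.9770278930664)
```

Call:
drive_tool --pt "-0.35 0 0.38 0" --pt "-0.35 0 0.4 0" --pt "-0.33 0 0.4 0" --pt "-0.27 0 0.44 0" --pt "-0.27 0 0.46 0" --pt "-0.27 0 0.47 0" --pt "0 0 0 0" --pt "0 0 0 0"

```text
clock: 18.37
eef_pos: [598.8, -22.5, 105.8]
tcp_rot: [3.141, 0.005, 2.977]
contact_force: [4.3, -0.8, 4.6]
opening: 0.463
```

```bash
bash pl.sh w10
```

```text
t 18.4 pos [598.8 -22.5 105.8] yaw 2.977 q6 -1.45 q1 -0.04 F [ 4.3 -0.8  4.6] open 0.463
turn -0.002 shift cm [2.03 0.03 1.58]
deck lx min -81.0 ly [-90.8  92.8]
ledge ly [-51.3  53.5]
ledge lx [-68.1 -64.9] 1434
slot lx [-56.6 -25.3] ly [60.8 73. ]
slot lx [-56.3 -25.4] ly [-71.7 -59.8]
tilt deg 9.87 y slope 0.0 z at lx0 -24.7
lower top edge lx [-83.7 -82.9] z -40.2 ly [-48.4  50.7] 34619
yaw via rect ((-42.00369644165039, 1.1156234741210938), (100.9096450805664, 83.99610137939453), 89.99559020996094)
```

Call:
drive_tool --pt "0.2 0 0.05 0" --pt "0.17 0 0.05 0" --pt "-0.2 0 0.4 0" --pt "-0.2 0 0.4 0" --pt "-0.15 0 0.3 0" --pt "0 0 0 0" --pt "0 0 0 0"

```text
clock: 19.0
eef_pos: [600.3, -22.6, 93.7]
tcp_rot: [3.141, 0.004, 2.977]
contact_force: [4.7, -1.0, 5.2]
opening: 0.457
```

```bash
bash pl.sh w11
```

```text
t 19.0 pos [600.3 -22.6  93.7] yaw 2.977 q6 -1.45 q1 -0.04 F [ 4.7 -1.   5.2] open 0.457
turn -0.002 shift cm [2.17 0.02 0.37]
deck lx min -80.9 ly [-90.7  92.6]
ledge ly [-51.5  53.7]
ledge lx [-68.3 -68. ] 24
slot lx [-55.7 -25.3] ly [61.3 73. ]
slot lx [-56.6 -25.3] ly [-71.8 -58.4]
tilt deg 2.85 y slope 0.0 z at lx0 -23.4
lower top edge lx [-102.3 -101.6] z -28.1 ly [-58.5  58.5] 51042
yaw via rect ((-51.508121490478516, -0.008636474609375), (119.99073028564453, 102.96849822998047), 89.99113464355469)
```

Call:
drive_tool --pt "-0.1 0 0.1 0" --pt "-0.1 0 0.15 0" --pt "0 0 0.1 0" --pt "0 0 0 0" --pt "0 0 0 0"

```text
clock: 19.47
eef_pos: [601.5, -22.8, 90.0]
tcp_rot: [3.141, 0.003, 2.977]
contact_force: [3.5, 0.3, 5.5]
opening: 0.459
```

```bash
bash pl.sh w12
```

```text
t 19.5 pos [601.5 -22.8  90. ] yaw 2.977 q6 -1.45 q1 -0.04 F [3.5 0.3 5.5] open 0.459
turn -0.002 shift cm [ 2.29  0.02 -0.  ]
deck lx min -80.8 ly [-90.6  92.5]
ledge ly [-51.4  53.7]
ledge lx None 0
slot lx [-56.6 -25.3] ly [60.9 73. ]
slot lx [-56.6 -25.4] ly [-71.8 -58.5]
tilt deg 0.73 y slope -0.0 z at lx0 -23.1
lower top edge lx [-103.7 -103. ] z -24.4 ly [-59.2  59.2] 56607
yaw via rect ((-52.21962356567383, 0.0012359619140625), (104.42891693115234, 119.99172973632812), 0.002557312836870551)
```

View pics/w12.png

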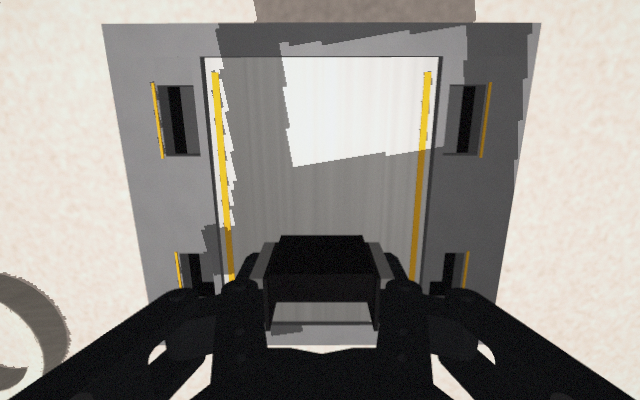

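The cover looks nearly flush, with its left, right and near edges inside the recess. The remaining tilt is 0.7°. I'll release it and check.

Call:
drive_tool --pt "0 0 0 0" --pt "0 0 0 0" --pt "0 0 0 0" --pt "0 0 0 0" --pt "0 0 -2.0 0" --pt "0 0 -3.0 0" --pt "0 0 -3.0 0" --pt "0 0 -3.0 0" --pt "0 0 0 0" --pt "0 0 0 0" --jaw 0.35

```text
clock: 20.35
eef_pos: [601.1, -22.9, 200.8]
tcp_rot: [3.141, 0.003, 2.977]
contact_force: [0.3, -0.4, -0.3]
opening: 0.651
```

```bash
python3 plan.py 441 -314.0 190 2.979; python3 snap.py wrist w13; cat > seat.py <<'E'
import sys;from h import *
n=sys.argv[1];H=np.array([578.9,-18.9]);a=-0.163;ca,sa=np.cos(a),np.sin(a)
f=np.load(n+".npz");c={k:f[k] for k in f};P=cloud(c,f['d']);Z=P[...,2]
dx,dy=P[...,0]-H[0],P[...,1]-H[1];lx,ly=ca*dx+sa*dy,-sa*dx+ca*dy
def pl(m):
    q=np.c_[lx[m],ly[m],np.ones(m.sum())];w=np.ones(len(q),bool)
    for _ in range(5):
        k=np.linalg.lstsq(q[w],Z[m][w],rcond=None)[0];w=abs(Z[m]-q@k)<2
    return k.round(4),w.sum()
print("plate",pl((abs(lx)<58)&(abs(ly)<44)&(Z<72)&(Z>55)),"deck",pl((((abs(lx)>70)&(abs(lx)<77))|((abs(ly)>76)&(abs(ly)<86)))&(abs(lx)<77)&(abs(ly)<86)&(abs(Z-66)<6)))
print("deck ly",np.percentile(ly[(abs(Z-66)<2)&(abs(ly)<100)&(abs(lx)<80)],[.3,99.7]).round(1))
E
python3 seat.py w13
```

```text
t 20.4 pos [601.1 -22.9 200.8] yaw 2.977 q6 -1.45 q1 -0.04 F [ 0.3 -0.4 -0.3] open 0.651
turn -0.002 shift cm [ 11.09 -31.32   1.08]
plate (array([ 5.00000e-04, -2.00000e-04,  6.57699e+01]), np.int64(13688)) deck (array([6.00000e-04, 0.00000e+00, 6.57436e+01]), np.int64(7536))
deck ly [-90.5  92.8]
```

View pics/w13.png

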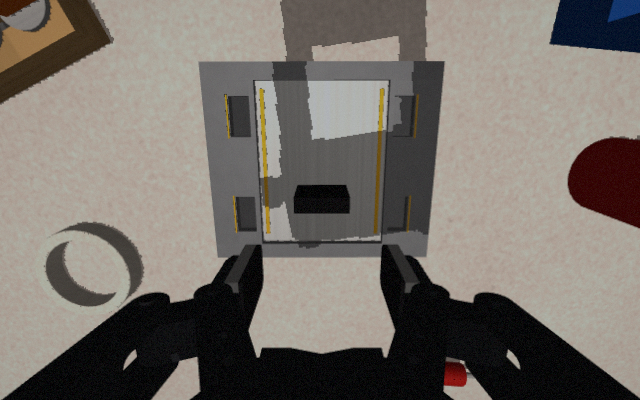

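The cover is seated: its plane matches the deck within 0.1 mm in height and 0.0002 in slope. Next are the keys, starting with a look from above the rack.

Call:
drive_tool --pt "1.29 -2.73 0 0" --pt "1.29 -2.73 0 0" --pt "1.29 -2.73 0 0" --pt "1.29 -2.73 0 0" --pt "1.29 -2.73 0 0" --pt "1.29 -2.73 0 0" --pt "1.29 -2.73 0 0" --pt "1.29 -2.73 0 0" --pt "1.29 -2.73 0 0" --pt "1.29 -2.73 0 0" --jaw 0.6

```text
clock: 21.23
eef_pos: [426.2, -271.4, 197.3]
tcp_rot: [3.14, -0.003, 2.977]
contact_force: [0.9, -0.4, -0.8]
opening: 0.398
```

Call:
drive_tool --pt "0 0 0 0.115" --pt "0 0 0 0.115" --pt "0 0 0 0.115" --pt "0 0 0 0.115" --pt "0 0 0 0.115" --pt "0 0 0 0.115" --pt "0 0 0 0.115" --pt "0 0 0 0.115" --pt "0 0 0 0.115" --pt "0 0 0 0.115" --pt "0 0 0 0"

```text
clock: 22.15
eef_pos: [427.2, -270.4, 197.4]
tcp_rot: [-3.139, -0.002, 1.822]
contact_force: [-1.0, 0.6, 0.6]
opening: 0.398
```

```bash
python3 plan.py 429.1 -270.8 190 1.827; python3 snap.py wrist w14; cat > keys.py <<'E'
import sys;from h import *
from rig import r
n=sys.argv[1];zt=float(sys.argv[2]);s=r.sense();yaw=s['tcp_rot'][2];tcp=s['eef_pos']
f=np.load(n+".npz");c={k:f[k] for k in f};P=cloud(c,f['d']);Z=P[...,2];hsv=cv2.cvtColor(f['p'],cv2.COLOR_RGB2HSV)
m=(abs(Z-zt)<4)&(hsv[...,1]>120)&(hsv[...,0]<16)
for b in blobs(m,25):
    v,u=np.nonzero(b);R=rect(onplane(c,np.c_[u,v],zt));d=np.array(R[:2])
    t=d-1.0*np.array([np.cos(yaw),np.sin(yaw)])-1.2*np.array([np.sin(yaw),-np.cos(yaw)])
    print(R,b.sum(),"px",u.mean().round(),v.mean().round(),"unbiased",t.round(1),"z",np.median(Z[b]).round(1))
E
python3 keys.py w14 93
```

```text
t 22.1 pos [ 427.2 -270.4  197.4] yaw 1.822 q6 -0.82 q1 -0.57 F [-1.   0.6  0.6] open 0.398
turn -0.005 shift cm [-0.09  0.17  0.74]
(417.1, -224.3, 30.0, 9.9, np.float64(-1.313)) 630 px 323.0 143.0 unbiased [ 416.2 -225.6] z 92.8
(428.3, -269.1, 30.3, 9.7, np.float64(-1.325)) 531 px 323.0 207.0 unbiased [ 427.4 -270.4] z 92.7
(440.4, -311.8, 30.8, 9.4, np.float64(-1.313)) 449 px 324.0 261.0 unbiased [ 439.5 -313.1] z 92.7
```

View pics/w14.png

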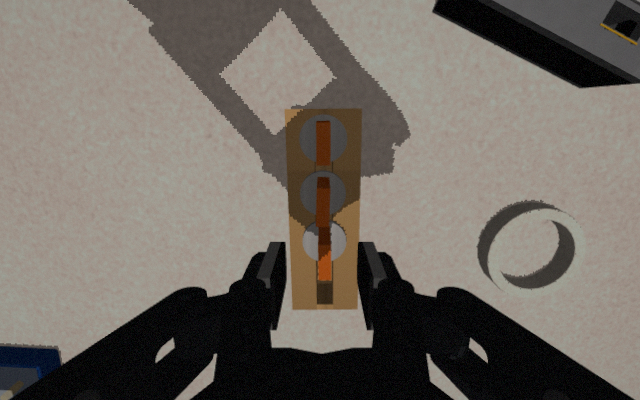

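The keys show at (323,143), (323,207) and (324,261), aligned with the jaws. I'll grasp the middle one.

Call:
drive_tool --pt "-0.04 0.07 2.0 0" --pt "0 0 2.5 0" --pt "0 0 2.5 0" --pt "0 0 2.5 0" --pt "0 0 2.0 0" --pt "0 0 0.8 0" --pt "0 0 0 0" --pt "0 0 0 0" --pt "0 0 0 0"

```text
clock: 22.95
eef_pos: [429.6, -271.6, 77.0]
tcp_rot: [3.141, 0.001, 1.828]
contact_force: [0.2, 0.3, 0.1]
opening: 0.401
```

Call:
drive_tool --pt "0 0 0 0" --pt "0 0 0 0" --pt "0 0 0 0" --pt "0 0 0 0" --pt "0 0 0 0" --jaw 1 --force 60

```text
clock: 23.37
eef_pos: [429.7, -271.7, 77.3]
tcp_rot: [3.14, 0.002, 1.827]
contact_force: [-1.2, 0.4, 7.2]
opening: 0.105
```

```bash
python3 plan.py 428 -270.6 190 1.827
```

```text
t 23.4 pos [ 429.7 -271.7   77.3] yaw 1.827 q6 -0.82 q1 -0.57 F [-1.2  0.4  7.2] open 0.105
turn 0.0 shift cm [  0.15  -0.14 -11.27]
```

Call:
drive_tool --pt "0 0 -1.0 0" --pt "0 0 -2.0 0" --pt "0 0 -2.5 0" --pt "0 0 -2.5 0" --pt "0 0 -2.5 0" --pt "0 0 -1.0 0" --pt "0 0 0 0"

```text
clock: 23.95
eef_pos: [430.3, -272.1, 194.0]
tcp_rot: [3.138, 0.004, 1.827]
contact_force: [0.2, -0.5, 0.8]
opening: 0.107
```

Call:
drive_tool --pt "0 0 0 -0.115" --pt "0 0 0 -0.115" --pt "0 0 0 -0.115" --pt "0 0 0 -0.115" --pt "0 0 0 -0.115" --pt "0 0 0 -0.115" --pt "0 0 0 -0.115" --pt "0 0 0 -0.115" --pt "0 0 0 -0.115" --pt "0 0 0 -0.117" --pt "0 0 0 0" --pt "0 0 0 0"

```text
clock: 24.95
eef_pos: [428.4, -270.9, 190.0]
tcp_rot: [3.141, -0.002, 2.975]
contact_force: [0.1, -0.2, -1.9]
opening: 0.11
```

```bash
python3 plan.py 529 -75.6 190 2.979; python3 snap.py wrist w15; cat > held.py <<'E'
import sys;from h import *
from rig import r
n=sys.argv[1];s=r.sense();yaw=s['tcp_rot'][2];tcp=s['eef_pos'];zt=tcp[2]+float(sys.argv[2])
f=np.load(n+".npz");c={k:f[k] for k in f};P=cloud(c,f['d']);Z=P[...,2];hsv=cv2.cvtColor(f['p'],cv2.COLOR_RGB2HSV)
m=(hsv[...,1]>120)&(hsv[...,0]<16)&(Z>zt-8)&(Z<zt+8)
for b in blobs(m,60):
    v,u=np.nonzero(b);R=rect(onplane(c,np.c_[u,v],zt));d=np.array(R[:2])-tcp[:2];e=yaw-np.pi
    print("held px",b.sum(),u.mean().round(),v.mean().round(),"z",np.percentile(Z[b],[5,50,95]).round(1),"zt",zt.round(1),"size",R[2:4],"yaw-tool",round(R[4]-e,3),"local off",(np.cos(e)*d[0]+np.sin(e)*d[1]).round(2),(-np.sin(e)*d[0]+np.cos(e)*d[1]).round(2))
E
python3 held.py w15 15.7
```

```text
t 24.9 pos [ 428.4 -270.9  190. ] yaw 2.975 q6 -1.97 q1 -0.57 F [ 0.1 -0.2 -1.9] open 0.11
turn -0.004 shift cm [-6.77 20.9   0.  ]
held px 1949 321.0 287.0 z [200.9 205.4 206.6] zt 205.9 size (32.6, 10.5) yaw-tool -0.001 local off -3.47 1.07
```

View pics/w15.png

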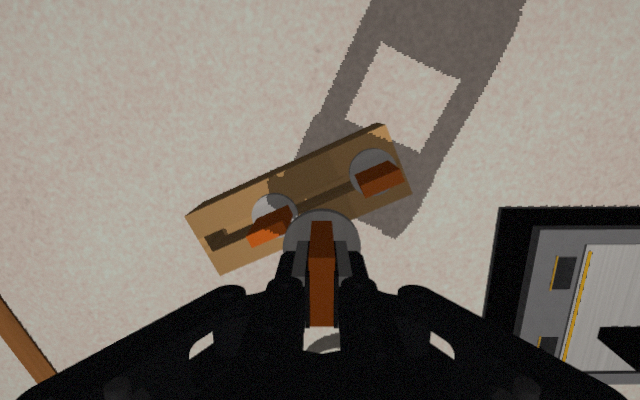

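The held key is straight in the jaws (yaw error -0.001), at (321,287). I'll carry it to slot 3.

Call:
drive_tool --pt "-0.99 2.98 0 -0.004" --pt "-0.99 2.98 0 0" --pt "-0.99 2.98 0 0" --pt "-0.99 2.98 0 0" --pt "-0.99 2.98 0 0" --pt "-0.99 2.98 0 0" --pt "-0.98 2.98 0 0" --pt "0 0 2.5 0" --pt "0 0 2.5 0" --pt "0 0 0 0" --pt "0 0 0 0" --pt "0 0 0 0"

```text
clock: 26.0
eef_pos: [530.7, -76.5, 141.7]
tcp_rot: [-3.142, 0.0, 2.981]
contact_force: [0.4, 0.2, -0.2]
opening: 0.107
```

```bash
python3 plan.py 530.5 -75.8 122 2.979; python3 snap.py wrist w16; python3 held.py w16 15.7; python3 rel.py w16
```

```text
t 26.0 pos [530.7 -76.5 141.7] yaw 2.981 q6 -1.56 q1 -0.15 F [ 0.4  0.2 -0.2] open 0.107
turn 0.002 shift cm [0.03 0.07 1.97]
held px 1959 321.0 288.0 z [153.2 157.1 158.3] zt 157.9 size (33.0, 10.8) yaw-tool -0.001 local off -3.59 1.35
deck lx min -80.8 ly [-90.3  92.9]
ledge ly [-50.5  53.5]
ledge lx None 0
slot lx [-53.4 -24.9] ly [61.6 73. ]
slot lx [-41.2 -26.9] ly [-72.2 -55.3]
```

View pics/w16.png

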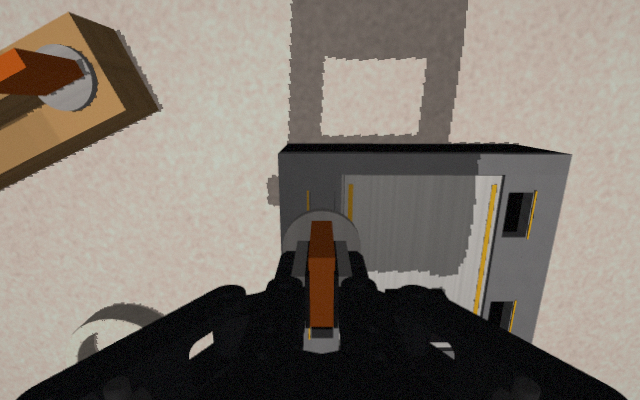

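The view matches the plan: the key is over slot 3, beside its yellow line at (308,200). I'll lower slowly and watch the force.

Call:
drive_tool --pt "0.02 0.06 1.0 0" --pt "0 0 1.0 0" --pt "0 0 0 0" --pt "0 0 0.3 0" --pt "0 0 0.3 0" --pt "0 0 0.3 0" --pt "0 0 0.3 0" --pt "0 0 0 0" --pt "0 0 0 0"

```text
clock: 26.8
eef_pos: [530.2, -75.6, 108.9]
tcp_rot: [-3.142, -0.0, 2.983]
contact_force: [-0.1, -0.4, -0.2]
opening: 0.108
```

```bash
python3 plan.py 530.5 -75.8 97.3 2.979
```

```text
t 26.8 pos [530.2 -75.6 108.9] yaw 2.983 q6 -1.56 q1 -0.14 F [-0.1 -0.4 -0.2] open 0.108
turn 0.004 shift cm [-0.03 -0.02  1.16]
```

Call:
drive_tool --pt "0 0 0.4 0" --pt "0 0 0.4 0" --pt "0 0 0.2 0" --pt "0 0 0.1 0" --pt "0 0 0 0" --pt "0 0 0 0"

```text
clock: 27.3
eef_pos: [530.3, -75.6, 98.0]
tcp_rot: [3.142, -0.0, 2.983]
contact_force: [0.0, 0.6, -0.6]
opening: 0.106
```

```bash
python3 plan.py 529 -75.6 97.3 1.408
```

```text
t 27.3 pos [530.3 -75.6  98. ] yaw 2.983 q6 -1.56 q1 -0.14 F [ 0.   0.6 -0.6] open 0.106
turn -1.567 shift cm [0.02 0.13 0.07]
```

Call:
drive_tool --pt "0 0 0 0.121" --pt "0 0 0 0.121" --pt "0 0 0 0.121" --pt "0 0 0 0.121" --pt "0 0 0 0.121" --pt "0 0 0 0.121" --pt "0 0 0 0.121" --pt "0 0 0 0.121" --pt "0 0 0 0.121" --pt "0 0 0 0.121" --pt "0 0 0 0.121" --pt "0 0 0 0.121"

```text
clock: 28.3
eef_pos: [530.5, -75.6, 98.3]
tcp_rot: [3.141, 0.0, 1.525]
contact_force: [-0.8, 0.4, -1.1]
opening: 0.109
```

Call:
drive_tool --pt "0 0 0 0.121" --pt "0 0 0.05 0" --pt "0 0 0.05 0" --pt "0 0 0 0" --pt "0 0 0 0"

```text
clock: 28.72
eef_pos: [530.5, -75.6, 97.3]
tcp_rot: [3.141, 0.0, 1.413]
contact_force: [0.4, 0.5, 2.9]
opening: 0.11
```

```bash
python3 plan.py 529 -75.6 97.3 1.408
```

```text
t 28.7 pos [530.5 -75.6  97.3] yaw 1.413 q6 0.01 q1 -0.14 F [0.4 0.5 2.9] open 0.11
turn 0.005 shift cm [-0.02 -0.15  0.  ]
```

Call:
drive_tool --pt "0 0 0 0" --pt "0 0 0 0" --pt "0 0 0 0" --pt "0 0 -2.0 0" --pt "0 0 -3.0 0" --pt "0 0 -3.0 0" --pt "0 0 -1.8 0" --pt "0 0 0 -0.104" --pt "0 0 0 -0.104" --pt "0 0 0 -0.104" --pt "0 0 0 -0.104" --pt "0 0 0 0" --jaw 0.65

```text
clock: 29.72
eef_pos: [530.2, -75.6, 195.1]
tcp_rot: [-3.142, -0.0, 1.831]
contact_force: [-0.6, 0.7, 0.4]
opening: 0.353
```

```bash
python3 plan.py 417.8 -225.4 190 1.827; python3 snap.py wrist w17; python3 keys.py w17 112.5; python3 keys.py w17 93
```

```text
t 29.7 pos [530.2 -75.6 195.1] yaw 1.831 q6 -0.4 q1 -0.14 F [-0.6  0.7  0.4] open 0.353
turn 0.004 shift cm [-11.64 -14.67   0.51]
(531.1, -72.5, 30.8, 10.4, np.float64(1.414)) 656 px 323.0 213.0 unbiased [530.2 -73.8] z 112.7
(531.0, -72.4, 30.0, 10.4, np.float64(1.379)) 73 px 322.0 197.0 unbiased [530.1 -73.7] z 92.9
```

Key 1 stands at z 112.7 (113 expected), turned 90.3° and about 2 mm from the slot centre. I'll fetch the next key.

Call:
drive_tool --pt "-1.94 -2.45 0 0.004" --pt "-1.94 -2.45 0 0" --pt "-1.94 -2.45 0 0" --pt "-1.94 -2.45 0 0" --pt "-1.94 -2.45 0 0" --pt "-1.94 -2.45 0 0" --pt "0 0 2.5 0" --pt "0 0 2.5 0" --pt "0 0 0 0" --pt "0 0 0 0" --jaw 0.6

```text
clock: 30.6
eef_pos: [416.1, -224.6, 144.5]
tcp_rot: [-3.139, -0.002, 1.819]
contact_force: [0.2, 0.5, 0.1]
opening: 0.403
```

```bash
python3 plan.py 417.8 -225.4 77 1.827
```

```text
t 30.6 pos [ 416.1 -224.6  144.5] yaw 1.819 q6 -0.75 q1 -0.5 F [0.2 0.5 0.1] open 0.403
turn -0.008 shift cm [-0.12  0.15  6.75]
```

Call:
drive_tool --pt "-0.05 0.08 1.5 0" --pt "0 0 2.0 0" --pt "0 0 2.0 0" --pt "0 0 1.2 0" --pt "0 0 0 0" --pt "0 0 0 0" --pt "0 0 0 0"

```text
clock: 31.18
eef_pos: [418.9, -225.5, 79.5]
tcp_rot: [3.14, 0.001, 1.822]
contact_force: [0.7, -0.3, -0.6]
opening: 0.401
```

```bash
python3 plan.py 417.8 -225.4 77 1.827
```

```text
t 31.2 pos [ 418.9 -225.5   79.5] yaw 1.822 q6 -0.75 q1 -0.5 F [ 0.7 -0.3 -0.6] open 0.401
turn -0.005 shift cm [ 0.04 -0.11  0.25]
```

Call:
drive_tool --pt "0.04 -0.1 0.22 -0.005" --pt "0 0 0 0" --pt "0 0 0 0"

```text
clock: 31.43
eef_pos: [417.0, -225.2, 76.5]
tcp_rot: [3.141, 0.001, 1.827]
contact_force: [-0.4, -0.4, 0.5]
opening: 0.4
```

Call:
drive_tool --pt "0 0 0 0" --pt "0 0 0 0" --pt "0 0 0 0" --pt "0 0 0 0" --pt "0 0 0 0" --jaw 1 --force 60

```text
clock: 31.85
eef_pos: [417.0, -225.3, 76.2]
tcp_rot: [3.141, 0.0, 1.827]
contact_force: [-0.4, 1.0, 5.9]
opening: 0.105
```

Call:
drive_tool --pt "0 0 -1.0 0" --pt "0 0 -2.0 0" --pt "0 0 -2.5 0" --pt "0 0 -2.5 0" --pt "0 0 -2.5 0" --pt "0 0 -1.0 0" --pt "0 0 0 0"

```text
clock: 32.43
eef_pos: [418.1, -225.8, 193.4]
tcp_rot: [3.138, 0.003, 1.827]
contact_force: [0.1, -0.6, -1.5]
opening: 0.107
```

Call:
drive_tool --pt "0 0 0 -0.115" --pt "0 0 0 -0.115" --pt "0 0 0 -0.115" --pt "0 0 0 -0.115" --pt "0 0 0 -0.115" --pt "0 0 0 -0.115" --pt "0 0 0 -0.115" --pt "0 0 0 -0.115" --pt "0 0 0 -0.115" --pt "0 0 0 -0.117" --pt "0 0 0 0" --pt "0 0 0 0"

```text
clock: 33.43
eef_pos: [416.1, -224.8, 189.8]
tcp_rot: [3.141, -0.002, 2.975]
contact_force: [0.0, -0.4, -0.2]
opening: 0.111
```

```bash
python3 plan.py 608 -88.5 190 2.979; python3 snap.py wrist w18; python3 held.py w18 15.7
```

```text
t 33.4 pos [ 416.1 -224.8  189.8] yaw 2.975 q6 -1.9 q1 -0.5 F [ 0.  -0.4 -0.2] open 0.111
turn -0.004 shift cm [-16.73  16.55  -0.02]
held px 2006 321.0 291.0 z [201.2 206.2 207.4] zt 205.7 size (33.7, 10.5) yaw-tool -0.001 local off -1.67 1.06
```

Call:
drive_tool --pt "-2.085 2.07 0 -0.004" --pt "-2.085 2.07 0 0" --pt "-2.085 2.07 0 0" --pt "-2.085 2.07 0 0" --pt "-2.085 2.07 0 0" --pt "-2.085 2.07 0 0" --pt "-2.085 2.07 0 0" --pt "-2.085 2.07 0 0" --pt "0 0 2.5 0" --pt "0 0 2.5 0" --pt "0 0 0 0" --pt "0 0 0 0"

```text
clock: 34.48
eef_pos: [606.4, -87.8, 139.4]
tcp_rot: [-3.142, -0.004, 2.981]
contact_force: [-0.4, 0.2, 0.3]
opening: 0.11
```

```bash
python3 plan.py 607.5 -88.4 121 2.979; python3 snap.py wrist w19; python3 held.py w19 16.7
```

```text
t 34.5 pos [606.4 -87.8 139.4] yaw 2.981 q6 -1.56 q1 -0.15 F [-0.4  0.2  0.3] open 0.11
turn 0.002 shift cm [-0.12 -0.04  1.84]
held px 1942 321.0 292.0 z [152.4 155.8 157.1] zt 157.6 size (32.2, 10.6) yaw-tool -0.0 local off -3.53 1.01
```

View pics/w19.png

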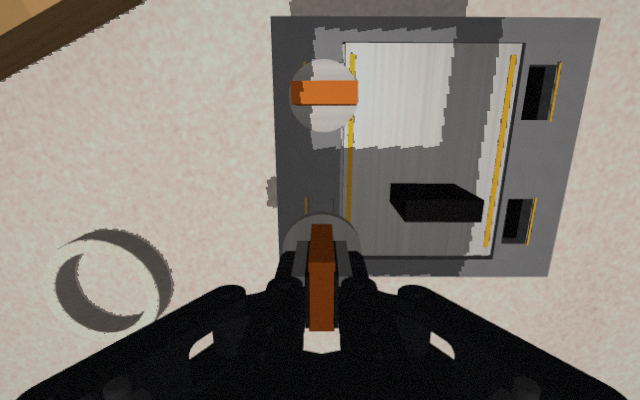

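The key hangs over slot 2. Key 1 shows at (323,93), standing square across slot 3. The pixel row puts this key about 0.2 mm from the TCP, so I'll aim the TCP at the slot centre.

Call:
drive_tool --pt "-0.12 -0.03 1.0 0" --pt "0 0 0.8 0" --pt "0 0 0 0" --pt "0 0 0 0"

```text
clock: 34.87
eef_pos: [608.6, -88.7, 122.7]
tcp_rot: [3.142, -0.001, 2.982]
contact_force: [-0.0, 0.9, -1.1]
opening: 0.111
```

```bash
python3 plan.py 607.9 -88.5 107 2.979
```

```text
t 34.9 pos [608.6 -88.7 122.7] yaw 2.982 q6 -1.56 q1 -0.15 F [-0.   0.9 -1.1] open 0.111
turn 0.003 shift cm [0.07 0.01 1.57]
```

Call:
drive_tool --pt "0.06 0 0.3 0.003" --pt "0 0 0.3 0" --pt "0 0 0.3 0" --pt "0 0 0.3 0" --pt "0 0 0.3 0" --pt "0 0 0 0" --pt "0 0 0 0"

```text
clock: 35.45
eef_pos: [608.1, -88.4, 107.6]
tcp_rot: [-3.142, -0.001, 2.98]
contact_force: [-0.8, 0.4, -1.4]
opening: 0.105
```

```bash
python3 plan.py 607.9 -88.5 97 2.979
```

```text
t 35.5 pos [608.1 -88.4 107.6] yaw 2.98 q6 -1.56 q1 -0.15 F [-0.8  0.4 -1.4] open 0.105
turn 0.001 shift cm [ 0.02 -0.01  1.06]
```

Free in the slot. I'll lower it the rest of the way, turn it and release.

Call:
drive_tool --pt "0 0 0.4 0" --pt "0 0 0.4 0" --pt "0 0 0.2 0" --pt "0 0 0.05 0" --pt "0 0 0 0" --pt "0 0 0 0"

```text
clock: 35.95
eef_pos: [608.3, -88.5, 97.4]
tcp_rot: [-3.142, -0.0, 2.98]
contact_force: [-0.2, 0.1, -1.2]
opening: 0.109
```

Call:
drive_tool --pt "0 0 0 0.121" --pt "0 0 0 0.121" --pt "0 0 0 0.121" --pt "0 0 0 0.121" --pt "0 0 0 0.121" --pt "0 0 0 0.121" --pt "0 0 0 0.121" --pt "0 0 0 0.121" --pt "0 0 0 0.121" --pt "0 0 0 0.121" --pt "0 0 0 0.121" --pt "0 0 0 0.121"

```text
clock: 36.95
eef_pos: [608.4, -88.4, 97.6]
tcp_rot: [3.141, 0.0, 1.522]
contact_force: [0.2, 0.4, -0.6]
opening: 0.107
```

Call:
drive_tool --pt "0 0 0 0.12" --pt "0 0 0.05 0" --pt "0 0 0 0" --pt "0 0 0 0"

```text
clock: 37.28
eef_pos: [608.3, -88.5, 97.0]
tcp_rot: [3.141, 0.0, 1.412]
contact_force: [1.1, -0.7, -0.8]
opening: 0.108
```

```bash
python3 plan.py 607.9 -88.5 97 1.408
```

```text
t 37.3 pos [608.3 -88.5  97. ] yaw 1.412 q6 0.01 q1 -0.15 F [ 1.1 -0.7 -0.8] open 0.108
turn 0.004 shift cm [-0.01 -0.04 -0.  ]
```

Call:
drive_tool --pt "0 0 0.08 0" --pt "0 0 0 0" --pt "0 0 0 0"

```text
clock: 37.53
eef_pos: [608.4, -88.5, 96.3]
tcp_rot: [3.141, 0.0, 1.409]
contact_force: [-1.0, -0.2, 1.7]
opening: 0.107
```

Call:
drive_tool --pt "0 0 0 0" --pt "0 0 0 0" --pt "0 0 0 0" --pt "0 0 -2.0 0" --pt "0 0 -3.0 0" --pt "0 0 -3.0 0" --pt "0 0 -1.8 0" --pt "0 0 0 -0.104" --pt "0 0 0 -0.104" --pt "0 0 0 -0.104" --pt "0 0 0 -0.104" --pt "0 0 0 0" --jaw 0.65

```text
clock: 38.53
eef_pos: [608.2, -88.4, 194.1]
tcp_rot: [-3.142, -0.0, 1.829]
contact_force: [-0.5, -0.0, -0.6]
opening: 0.35
```

```bash
python3 plan.py 441.4 -314.2 190 1.827; python3 snap.py wrist w20; python3 keys.py w20 112.5
```

```text
t 38.5 pos [608.2 -88.4 194.1] yaw 1.829 q6 -0.4 q1 -0.15 F [-0.5 -0.  -0.6] open 0.35
turn 0.002 shift cm [-17.62 -21.86   0.41]
(531.7, -72.6, 30.5, 11.1, np.float64(1.409)) 784 px 212.0 166.0 unbiased [530.8 -73.9] z 112.7
(608.7, -86.8, 30.5, 10.4, np.float64(1.409)) 651 px 322.0 215.0 unbiased [607.8 -88.1] z 112.7
```

Call:
drive_tool --pt "-1.96 -2.43 0 0" --pt "-1.96 -2.43 0 0" --pt "-1.96 -2.43 0 0" --pt "-1.96 -2.43 0 0" --pt "-1.96 -2.43 0 0" --pt "-1.96 -2.43 0 0" --pt "-1.96 -2.43 0 0" --pt "-1.96 -2.43 0 0" --pt "-1.96 -2.43 0 0" --pt "0 0 2.5 0" --pt "0 0 0 0" --pt "0 0 0 0" --jaw 0.6

```text
clock: 39.58
eef_pos: [439.8, -313.5, 168.3]
tcp_rot: [-3.14, -0.002, 1.82]
contact_force: [0.5, 0.2, 0.0]
opening: 0.398
```

Call:
drive_tool --pt "0 0 2.5 0" --pt "0 0 2.0 0" --pt "0 0 0 0" --pt "0 0 0 0"

```text
clock: 39.92
eef_pos: [441.0, -313.1, 124.3]
tcp_rot: [-3.141, -0.001, 1.824]
contact_force: [-0.3, 0.9, 0.1]
opening: 0.4
```

```bash
python3 plan.py 441.0 -314.2 77 1.827
```

```text
t 39.9 pos [ 441.  -313.1  124.3] yaw 1.824 q6 -0.87 q1 -0.62 F [-0.3  0.9  0.1] open 0.4
turn -0.003 shift cm [-0.11 -0.02  4.73]
```

Call:
drive_tool --pt "-0.1 0 1.2 -0.003" --pt "0 0 2.0 0" --pt "0 0 1.5 0" --pt "0 0 0 0" --pt "0 0 0 0" --pt "0 0 0 0"

```text
clock: 40.42
eef_pos: [441.7, -315.3, 78.1]
tcp_rot: [3.141, 0.001, 1.827]
contact_force: [0.4, 0.2, 0.6]
opening: 0.402
```

Call:
drive_tool --pt "0 0 0 0" --pt "0 0 0 0" --pt "0 0 0 0" --pt "0 0 0 0" --pt "0 0 0 0" --jaw 1 --force 60

```text
clock: 40.83
eef_pos: [441.7, -315.4, 78.3]
tcp_rot: [3.14, 0.002, 1.827]
contact_force: [0.1, 1.6, 6.0]
opening: 0.105
```

Call:
drive_tool --pt "0 0 -1.0 0" --pt "0 0 -2.0 0" --pt "0 0 -2.5 0" --pt "0 0 -2.5 0" --pt "0 0 -2.5 0" --pt "0 0 -1.0 0" --pt "0 0 0 0"

```text
clock: 41.42
eef_pos: [442.2, -315.9, 195.1]
tcp_rot: [3.138, 0.004, 1.827]
contact_force: [0.6, -0.3, -1.6]
opening: 0.107
```

Call:
drive_tool --pt "0 0 0 -0.115" --pt "0 0 0 -0.115" --pt "0 0 0 -0.115" --pt "0 0 0 -0.115" --pt "0 0 0 -0.115" --pt "0 0 0 -0.115" --pt "0 0 0 -0.115" --pt "0 0 0 -0.115" --pt "0 0 0 -0.115" --pt "0 0 0 -0.117" --pt "0 0 0 0" --pt "0 0 0 0"

```text
clock: 42.42
eef_pos: [440.4, -314.5, 191.0]
tcp_rot: [3.141, -0.002, 2.975]
contact_force: [0.1, -0.6, -0.4]
opening: 0.104
```

```bash
python3 plan.py 549.8 50.7 190 2.979; python3 snap.py wrist w21; python3 held.py w21 16
```

```text
t 42.4 pos [ 440.4 -314.5  191. ] yaw 2.975 q6 -2.03 q1 -0.62 F [ 0.1 -0.6 -0.4] open 0.104
turn -0.004 shift cm [-4.89 37.81  0.1 ]
held px 1895 321.0 285.0 z [202.3 205.4 206.5] zt 207.2 size (32.0, 10.8) yaw-tool -0.0 local off -4.3 0.96
```

Call:
drive_tool --pt "-0.466 3.437 0 -0.004" --pt "-0.466 3.437 0 0" --pt "-0.466 3.437 0 0" --pt "-0.466 3.437 0 0" --pt "-0.466 3.437 0 0" --pt "-0.466 3.437 0 0" --pt "-0.466 3.437 0 0" --pt "-0.466 3.437 0 0" --pt "-0.466 3.437 0 0" --pt "-0.466 3.437 0 0" --pt "-0.466 3.437 0 0" --pt "0 0 0 0"

```text
clock: 43.47
eef_pos: [553.0, 55.2, 192.0]
tcp_rot: [3.14, 0.001, 2.982]
contact_force: [-0.3, 0.3, -0.4]
opening: 0.107
```

Call:
drive_tool --pt "0 0 2.5 0" --pt "0 0 2.5 0" --pt "0 0 1.6 0" --pt "0 0 0 0" --pt "0 0 0 0" --pt "0 0 0 0"

```text
clock: 43.97
eef_pos: [552.0, 50.1, 126.8]
tcp_rot: [3.141, 0.001, 2.981]
contact_force: [0.3, 0.2, 0.1]
opening: 0.103
```

```bash
python3 plan.py 552.2 50.3 124 2.979; python3 snap.py wrist w22; python3 held.py w22 15; python3 rel.py w22|head -1
```

```text
t 44.0 pos [552.   50.1 126.8] yaw 2.981 q6 -1.32 q1 0.09 F [0.3 0.2 0.1] open 0.103
turn 0.002 shift cm [-0.02  0.02  0.28]
held px 1948 321.0 285.0 z [137.6 141.3 142.3] zt 142.2 size (33.1, 10.9) yaw-tool -0.001 local off -3.96 0.76
deck lx min -80.9 ly [-90.7  92.6]
```

Call:
drive_tool --pt "0 0.02 0.5 0.002" --pt "0 0 0.3 0" --pt "0 0 0.3 0" --pt "0 0 0.3 0" --pt "0 0 0.3 0" --pt "0 0 0 0" --pt "0 0 0 0"

```text
clock: 44.6
eef_pos: [551.4, 50.4, 108.8]
tcp_rot: [-3.141, -0.0, 2.981]
contact_force: [0.1, 0.8, -0.7]
opening: 0.108
```

```bash
python3 plan.py 552.1 50.3 99 2.979
```

```text
t 44.6 pos [551.4  50.4 108.8] yaw 2.981 q6 -1.32 q1 0.09 F [ 0.1  0.8 -0.7] open 0.108
turn 0.002 shift cm [-0.08  0.    0.98]
```

Call:
drive_tool --pt "0 0 0.4 0" --pt "0 0 0.35 0" --pt "0 0 0.2 0" --pt "0 0 0 0" --pt "0 0 0 0"

```text
clock: 45.02
eef_pos: [551.4, 50.4, 99.4]
tcp_rot: [-3.141, -0.0, 2.981]
contact_force: [-0.4, -0.9, -0.9]
opening: 0.112
```

Call:
drive_tool --pt "0 0 0 0.121" --pt "0 0 0 0.121" --pt "0 0 0 0.121" --pt "0 0 0 0.121" --pt "0 0 0 0.121" --pt "0 0 0 0.121" --pt "0 0 0 0.121" --pt "0 0 0 0.121" --pt "0 0 0 0.121" --pt "0 0 0 0.121" --pt "0 0 0 0.121" --pt "0 0 0 0.121"

```text
clock: 46.02
eef_pos: [551.6, 50.4, 99.7]
tcp_rot: [3.141, -0.0, 1.523]
contact_force: [-0.7, 0.1, -1.0]
opening: 0.106
```

Call:
drive_tool --pt "0 0 0 0.12" --pt "-0.15 -0.15 0 0" --pt "0 0 0 0" --pt "0 0 0 0"

```text
clock: 46.35
eef_pos: [549.7, 49.1, 99.6]
tcp_rot: [-3.142, 0.0, 1.413]
contact_force: [-0.0, -0.0, -0.1]
opening: 0.107
```

```bash
python3 plan.py 549.8 50.7 98.3 1.408
```

```text
t 46.4 pos [549.7  49.1  99.6] yaw 1.413 q6 0.24 q1 0.09 F [-0.  -0.  -0.1] open 0.107
turn 0.005 shift cm [ 0.16 -0.01  0.13]
```

Call:
drive_tool --pt "0 0 0.08 0.003" --pt "0 0 0.05 0" --pt "0 0 0 0" --pt "0 0 0 0"

```text
clock: 46.68
eef_pos: [549.8, 49.2, 98.3]
tcp_rot: [3.142, 0.0, 1.407]
contact_force: [0.6, -0.1, -0.1]
opening: 0.108
```

Call:
drive_tool --pt "0 0 0 0" --pt "0 0 0 0" --pt "0 0 0 0" --pt "0 0 -2.0 0" --pt "0 0 -3.0 0" --pt "0 0 -3.0 0" --pt "0 0 -3.0 0" --pt "-3.0 0 0 0" --pt "-3.0 0 0 0" --pt "0 0 0 0" --pt "0 0 0 0" --jaw 0.65

```text
clock: 47.6
eef_pos: [539.7, -11.0, 208.5]
tcp_rot: [3.141, -0.0, 1.404]
contact_force: [0.5, 0.4, 1.0]
opening: 0.351
```

```bash
python3 plan.py 549.8 50.7 98.3 1.408; python3 snap.py wrist w23; python3 keys.py w23 112.5; python3 seat.py w23; python3 snap.py scene s23; python3 - <<'E'
import cv2,numpy as np
a=cv2.imread("pics/s23.png")[80:330,130:450];b=cv2.imread("pics/w23.png")
cv2.imwrite("pics/c23.png",np.hstack([cv2.resize(a,(384,300)),cv2.resize(b,(400,300))]))
E
```

```text
t 47.6 pos [539.7 -11.  208.5] yaw 1.404 q6 0.14 q1 -0.02 F [0.5 0.4 1. ] open 0.351
turn -0.004 shift cm [ 6.260e+00 -1.000e-02  1.102e+01]
(550.4, 51.8, 29.0, 9.5, np.float64(1.403)) 681 px 321.0 119.0 unbiased [549.1  51. ] z 112.7
(531.0, -71.8, 31.2, 9.2, np.float64(1.41)) 448 px 323.0 287.0 unbiased [529.7 -72.6] z 112.7
(609.2, -81.4, 22.4, 11.4, np.float64(1.387)) 349 px 425.0 283.0 unbiased [607.9 -82.2] z 112.7
plate (array([ 1.00000e-04, -3.00000e-04,  6.57685e+01]), np.int64(11801)) deck (array([ 0.00000e+00, -8.00000e-04,  6.57642e+01]), np.int64(5182))
deck ly [-89.3  92.6]
```

View pics/c23.png

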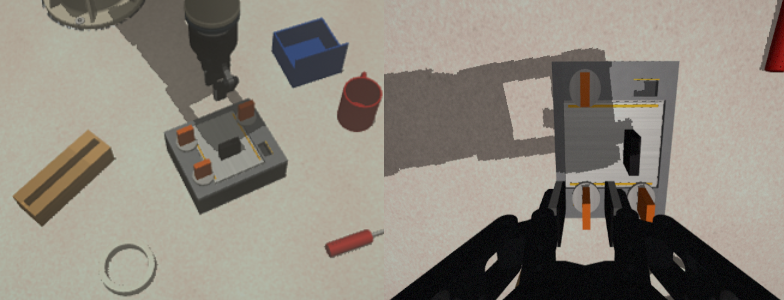

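All three keys stand upright (tops at z 112.7), square across their slots; the rack is empty and the cover is flush. The arm is clear at z 208, so I'm handing in.

```bash
python3 -c "
from rig import job
print(job.sign_off())"
```

```text
the job is handed in; nothing more can be done
None
```

The job is handed in, at about 48 s of the 210 s allowed, and my last checks found nothing wrong. Sign-off reports no verdict.

- **Cassettes:** both went into the well. Before the cover went on, their tops read 51.8 mm above the table, which is resting on the well floor. They could not be seen after that.
- **Cover:** I gripped the bar by its ends, lifted the cover out at its 39° tilt, set its lower edge on the ledge and pivoted it level. At the end its plane matched the deck to about 0.01 mm in height and within 0.001 rad in slope. I did not measure its centring within the 2 mm play, but lying flush means it is inside the recess.
- **Keys:** there were three, now locked in slots 3, 2 and 1, leaving slot 0 empty. Their tops read 112.7 mm (113 expected). They are turned 89.7° to 90.2° from the slot length and sit within about 2 mm of the slot centres.
- **One disagreement:** in the last picture the slot 2 key read about 6 mm off because the finger partly hid it. The unobstructed reading just after release put it 0.4 mm off.
- **Bystanders:** the robot did not come near the mug or the tape, and both look unmoved. I did not remeasure them.

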